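# Stack sealed lure blanks crosswise on the drying carrier and latch its handle

## Task

The sealed wooden slats lying on the desk and the carrier must go to the drying cupboard: fold the carrier's handle down flat out of the way, then stack all the slats that are there on the carrier's two bearers as an airy, square tower, two slats to a layer and each layer crosswise over the ends of the one below, the first across the bearers (an odd one left over starts the next layer at either side). Then swing the handle up until it snaps home upright, and do not shift or tip the open paint jar and cup behind the carrier.

Things in the scene. Friction and masses are not known exactly. Their poses are not given: they have to be found in the camera images.
- carrier: drying carrier, firm on the desk: plywood board 150 (x) x 246 mm (y), top 16 mm above the desk. Origin: centre of its underside; z up. Two wooden bearers, 10 mm wide, 116 mm long, run along its y at x = -35 and +35 mm, tops at z = 24 mm. Steel brackets with the handle's pivots stand at y = -125 and +125 mm (34 mm wide in x, tops at z = 84 mm), pivots at z = 42 mm
- tower_foot (a point): middle between the bearers' tops, where the tower stands (axes as the carrier's). Slats of layers 1 and 3 lie along x with centres at y = -35 and +35 mm; those of layers 2 and 4 along y with centres at x = -35 and +35 mm. Slat centres are 6, 18, 30 and 42 mm above this point in layers 1 to 4
- handle (a joint): angle of the carry handle about the pivot line (parallel to carrier y, at carrier x = 0, z = 42 mm). 0: flat, grip out at carrier x = +140 mm; 1.57: upright at its stop, grip over the carrier's middle. End detent (sprung balls in the brackets): going up it takes about 10 N at the grip from 1.3 to 1.45 rad, beyond 1.52 the handle snaps home by itself; pulling it out takes about 10 N. Let go below 1.2 rad it sinks down flat
- handle_grip (a point): centre of the handle's round wooden grip, 17 mm in diameter, 112 mm long, parallel to carrier y, 140 mm from the pivot line; rods 7 mm thick join its ends to the pivots at carrier y = -132 and +132 mm. The round grip can turn between fingers as the handle swings
- slat_1: plain light wooden slat (a lure blank), 110 x 24 x 12 mm, 15 to 31 g, all alike. Origin: its centre; x along its length, y across its width, z through its thickness. Not every slat is there each time; it starts lying flat on the desk right of the carrier
- slat_2: plain light wooden slat (a lure blank), 110 x 24 x 12 mm, 15 to 31 g, all alike. Origin: its centre; x along its length, y across its width, z through its thickness. Not every slat is there each time; it starts lying flat on the desk right of the carrier
- slat_3: plain light wooden slat (a lure blank), 110 x 24 x 12 mm, 15 to 31 g, all alike. Origin: its centre; x along its length, y across its width, z through its thickness. Not every slat is there each time; it starts lying flat on the desk right of the carrier
- slat_4: plain light wooden slat (a lure blank), 110 x 24 x 12 mm, 15 to 31 g, all alike. Origin: its centre; x along its length, y across its width, z through its thickness. Not every slat is there each time; it starts lying flat on the desk right of the carrier
- slat_5: plain light wooden slat (a lure blank), 110 x 24 x 12 mm, 15 to 31 g, all alike. Origin: its centre; x along its length, y across its width, z through its thickness. Not every slat is there each time; it starts lying flat on the desk right of the carrier
- slat_6: plain light wooden slat (a lure blank), 110 x 24 x 12 mm, 15 to 31 g, all alike. Origin: its centre; x along its length, y across its width, z through its thickness. Not every slat is there each time; it starts lying flat on the desk right of the carrier
- slat_7: plain light wooden slat (a lure blank), 110 x 24 x 12 mm, 15 to 31 g, all alike. Origin: its centre; x along its length, y across its width, z through its thickness. Not every slat is there each time; it starts lying askew across the carrier's bearers
- open_jar: open glass jar of red paint, 48 mm wide, 65 mm tall, behind the carrier; origin: centre of its underside, z up. Bystander
- paint_cup: open yellow paint cup, 46 mm wide, 28 mm tall, behind the carrier; origin: centre of its underside, z up. Bystander

How it is judged:
On the way, in this order (a step that is already met when the one before it is completed fails the run):
1. the handle is folded down flat (under 0.15 rad) (value of joint handle below 0.15 rad), for 0.2 s.
2. with the handle down (under 0.3 rad), every slat present lies in its layer of the crosswise tower, released (((z of slat_1 in the frame of tower_foot between 0.001 and 0.011 m and x of slat_1 in the frame of tower_foot between -0.012 and 0.012 m and horizontal distance between slat_1 and tower_foot between 0.026 and 0.05 m and angle between the x axis of slat_1 and the x axis of tower_foot, either way round below 0.14 rad) or (z of slat_1 in the frame of tower_foot between 0.013 and 0.023 m and y of slat_1 in the frame of tower_foot between -0.012 and 0.012 m and horizontal distance between slat_1 and tower_foot between 0.026 and 0.05 m and angle between the x axis of slat_1 and the y axis of tower_foot, either way round below 0.14 rad) or (z of slat_1 in the frame of tower_foot between 0.025 and 0.035 m and x of slat_1 in the frame of tower_foot between -0.012 and 0.012 m and horizontal distance between slat_1 and tower_foot between 0.026 and 0.05 m and angle between the x axis of slat_1 and the x axis of tower_foot, either way round below 0.14 rad) or (z of slat_1 in the frame of tower_foot between 0.037 and 0.047 m and y of slat_1 in the frame of tower_foot between -0.012 and 0.012 m and horizontal distance between slat_1 and tower_foot between 0.026 and 0.05 m and angle between the x axis of slat_1 and the y axis of tower_foot, either way round below 0.14 rad)) and angle between the z axis of each of slat_1, slat_2, slat_3, slat_4, slat_5, slat_6, slat_7 and the z axis of carrier, either way round below 0.08 rad and linear speed of each of slat_1, slat_2, slat_3, slat_4, slat_5, slat_6, slat_7 below 0.02 m/s and contact force between the fingers and slat_1 below 0.1 N and ((z of slat_2 in the frame of tower_foot between 0.001 and 0.011 m and x of slat_2 in the frame of tower_foot between -0.012 and 0.012 m and horizontal distance between slat_2 and tower_foot between 0.026 and 0.05 m and angle between the x axis of slat_2 and the x axis of tower_foot, either way round below 0.14 rad) or (z of slat_2 in the frame of tower_foot between 0.013 and 0.023 m and y of slat_2 in the frame of tower_foot between -0.012 and 0.012 m and horizontal distance between slat_2 and tower_foot between 0.026 and 0.05 m and angle between the x axis of slat_2 and the y axis of tower_foot, either way round below 0.14 rad) or (z of slat_2 in the frame of tower_foot between 0.025 and 0.035 m and x of slat_2 in the frame of tower_foot between -0.012 and 0.012 m and horizontal distance between slat_2 and tower_foot between 0.026 and 0.05 m and angle between the x axis of slat_2 and the x axis of tower_foot, either way round below 0.14 rad) or (z of slat_2 in the frame of tower_foot between 0.037 and 0.047 m and y of slat_2 in the frame of tower_foot between -0.012 and 0.012 m and horizontal distance between slat_2 and tower_foot between 0.026 and 0.05 m and angle between the x axis of slat_2 and the y axis of tower_foot, either way round below 0.14 rad)) and contact force between the fingers and slat_2 below 0.1 N and ((z of slat_3 in the frame of tower_foot between 0.001 and 0.011 m and x of slat_3 in the frame of tower_foot between -0.012 and 0.012 m and horizontal distance between slat_3 and tower_foot between 0.026 and 0.05 m and angle between the x axis of slat_3 and the x axis of tower_foot, either way round below 0.14 rad) or (z of slat_3 in the frame of tower_foot between 0.013 and 0.023 m and y of slat_3 in the frame of tower_foot between -0.012 and 0.012 m and horizontal distance between slat_3 and tower_foot between 0.026 and 0.05 m and angle between the x axis of slat_3 and the y axis of tower_foot, either way round below 0.14 rad) or (z of slat_3 in the frame of tower_foot between 0.025 and 0.035 m and x of slat_3 in the frame of tower_foot between -0.012 and 0.012 m and horizontal distance between slat_3 and tower_foot between 0.026 and 0.05 m and angle between the x axis of slat_3 and the x axis of tower_foot, either way round below 0.14 rad) or (z of slat_3 in the frame of tower_foot between 0.037 and 0.047 m and y of slat_3 in the frame of tower_foot between -0.012 and 0.012 m and horizontal distance between slat_3 and tower_foot between 0.026 and 0.05 m and angle between the x axis of slat_3 and the y axis of tower_foot, either way round below 0.14 rad)) and contact force between the fingers and slat_3 below 0.1 N and ((z of slat_4 in the frame of tower_foot between 0.001 and 0.011 m and x of slat_4 in the frame of tower_foot between -0.012 and 0.012 m and horizontal distance between slat_4 and tower_foot between 0.026 and 0.05 m and angle between the x axis of slat_4 and the x axis of tower_foot, either way round below 0.14 rad) or (z of slat_4 in the frame of tower_foot between 0.013 and 0.023 m and y of slat_4 in the frame of tower_foot between -0.012 and 0.012 m and horizontal distance between slat_4 and tower_foot between 0.026 and 0.05 m and angle between the x axis of slat_4 and the y axis of tower_foot, either way round below 0.14 rad) or (z of slat_4 in the frame of tower_foot between 0.025 and 0.035 m and x of slat_4 in the frame of tower_foot between -0.012 and 0.012 m and horizontal distance between slat_4 and tower_foot between 0.026 and 0.05 m and angle between the x axis of slat_4 and the x axis of tower_foot, either way round below 0.14 rad) or (z of slat_4 in the frame of tower_foot between 0.037 and 0.047 m and y of slat_4 in the frame of tower_foot between -0.012 and 0.012 m and horizontal distance between slat_4 and tower_foot between 0.026 and 0.05 m and angle between the x axis of slat_4 and the y axis of tower_foot, either way round below 0.14 rad)) and contact force between the fingers and slat_4 below 0.1 N and ((z of slat_5 in the frame of tower_foot between 0.001 and 0.011 m and x of slat_5 in the frame of tower_foot between -0.012 and 0.012 m and horizontal distance between slat_5 and tower_foot between 0.026 and 0.05 m and angle between the x axis of slat_5 and the x axis of tower_foot, either way round below 0.14 rad) or (z of slat_5 in the frame of tower_foot between 0.013 and 0.023 m and y of slat_5 in the frame of tower_foot between -0.012 and 0.012 m and horizontal distance between slat_5 and tower_foot between 0.026 and 0.05 m and angle between the x axis of slat_5 and the y axis of tower_foot, either way round below 0.14 rad) or (z of slat_5 in the frame of tower_foot between 0.025 and 0.035 m and x of slat_5 in the frame of tower_foot between -0.012 and 0.012 m and horizontal distance between slat_5 and tower_foot between 0.026 and 0.05 m and angle between the x axis of slat_5 and the x axis of tower_foot, either way round below 0.14 rad) or (z of slat_5 in the frame of tower_foot between 0.037 and 0.047 m and y of slat_5 in the frame of tower_foot between -0.012 and 0.012 m and horizontal distance between slat_5 and tower_foot between 0.026 and 0.05 m and angle between the x axis of slat_5 and the y axis of tower_foot, either way round below 0.14 rad)) and contact force between the fingers and slat_5 below 0.1 N and ((z of slat_6 in the frame of tower_foot between 0.001 and 0.011 m and x of slat_6 in the frame of tower_foot between -0.012 and 0.012 m and horizontal distance between slat_6 and tower_foot between 0.026 and 0.05 m and angle between the x axis of slat_6 and the x axis of tower_foot, either way round below 0.14 rad) or (z of slat_6 in the frame of tower_foot between 0.013 and 0.023 m and y of slat_6 in the frame of tower_foot between -0.012 and 0.012 m and horizontal distance between slat_6 and tower_foot between 0.026 and 0.05 m and angle between the x axis of slat_6 and the y axis of tower_foot, either way round below 0.14 rad) or (z of slat_6 in the frame of tower_foot between 0.025 and 0.035 m and x of slat_6 in the frame of tower_foot between -0.012 and 0.012 m and horizontal distance between slat_6 and tower_foot between 0.026 and 0.05 m and angle between the x axis of slat_6 and the x axis of tower_foot, either way round below 0.14 rad) or (z of slat_6 in the frame of tower_foot between 0.037 and 0.047 m and y of slat_6 in the frame of tower_foot between -0.012 and 0.012 m and horizontal distance between slat_6 and tower_foot between 0.026 and 0.05 m and angle between the x axis of slat_6 and the y axis of tower_foot, either way round below 0.14 rad)) and contact force between the fingers and slat_6 below 0.1 N and ((z of slat_7 in the frame of tower_foot between 0.001 and 0.011 m and x of slat_7 in the frame of tower_foot between -0.012 and 0.012 m and horizontal distance between slat_7 and tower_foot between 0.026 and 0.05 m and angle between the x axis of slat_7 and the x axis of tower_foot, either way round below 0.14 rad) or (z of slat_7 in the frame of tower_foot between 0.013 and 0.023 m and y of slat_7 in the frame of tower_foot between -0.012 and 0.012 m and horizontal distance between slat_7 and tower_foot between 0.026 and 0.05 m and angle between the x axis of slat_7 and the y axis of tower_foot, either way round below 0.14 rad) or (z of slat_7 in the frame of tower_foot between 0.025 and 0.035 m and x of slat_7 in the frame of tower_foot between -0.012 and 0.012 m and horizontal distance between slat_7 and tower_foot between 0.026 and 0.05 m and angle between the x axis of slat_7 and the x axis of tower_foot, either way round below 0.14 rad) or (z of slat_7 in the frame of tower_foot between 0.037 and 0.047 m and y of slat_7 in the frame of tower_foot between -0.012 and 0.012 m and horizontal distance between slat_7 and tower_foot between 0.026 and 0.05 m and angle between the x axis of slat_7 and the y axis of tower_foot, either way round below 0.14 rad)) and contact force between the fingers and slat_7 below 0.1 N and value of joint handle below 0.3 rad), for 0.3 s.
At the end, for the whole second after the job is handed in: Every slat lies flat in a layer of the tower, at rest and released: across/along the bearers in turn within 0.14 rad, centred lengthwise within 12 mm, its centre 26 to 50 mm from the tower's axis (35 mm is ideal), height within 5 mm. Handle latched upright, beyond 1.52 rad (((z of slat_1 in the frame of tower_foot between 0.001 and 0.011 m and x of slat_1 in the frame of tower_foot between -0.012 and 0.012 m and horizontal distance between slat_1 and tower_foot between 0.026 and 0.05 m and angle between the x axis of slat_1 and the x axis of tower_foot, either way round below 0.14 rad) or (z of slat_1 in the frame of tower_foot between 0.013 and 0.023 m and y of slat_1 in the frame of tower_foot between -0.012 and 0.012 m and horizontal distance between slat_1 and tower_foot between 0.026 and 0.05 m and angle between the x axis of slat_1 and the y axis of tower_foot, either way round below 0.14 rad) or (z of slat_1 in the frame of tower_foot between 0.025 and 0.035 m and x of slat_1 in the frame of tower_foot between -0.012 and 0.012 m and horizontal distance between slat_1 and tower_foot between 0.026 and 0.05 m and angle between the x axis of slat_1 and the x axis of tower_foot, either way round below 0.14 rad) or (z of slat_1 in the frame of tower_foot between 0.037 and 0.047 m and y of slat_1 in the frame of tower_foot between -0.012 and 0.012 m and horizontal distance between slat_1 and tower_foot between 0.026 and 0.05 m and angle between the x axis of slat_1 and the y axis of tower_foot, either way round below 0.14 rad)) and angle between the z axis of each of slat_1, slat_2, slat_3, slat_4, slat_5, slat_6, slat_7 and the z axis of carrier, either way round below 0.08 rad and linear speed of each of slat_1, slat_2, slat_3, slat_4, slat_5, slat_6, slat_7 below 0.02 m/s and contact force between the fingers and slat_1 below 0.1 N and ((z of slat_2 in the frame of tower_foot between 0.001 and 0.011 m and x of slat_2 in the frame of tower_foot between -0.012 and 0.012 m and horizontal distance between slat_2 and tower_foot between 0.026 and 0.05 m and angle between the x axis of slat_2 and the x axis of tower_foot, either way round below 0.14 rad) or (z of slat_2 in the frame of tower_foot between 0.013 and 0.023 m and y of slat_2 in the frame of tower_foot between -0.012 and 0.012 m and horizontal distance between slat_2 and tower_foot between 0.026 and 0.05 m and angle between the x axis of slat_2 and the y axis of tower_foot, either way round below 0.14 rad) or (z of slat_2 in the frame of tower_foot between 0.025 and 0.035 m and x of slat_2 in the frame of tower_foot between -0.012 and 0.012 m and horizontal distance between slat_2 and tower_foot between 0.026 and 0.05 m and angle between the x axis of slat_2 and the x axis of tower_foot, either way round below 0.14 rad) or (z of slat_2 in the frame of tower_foot between 0.037 and 0.047 m and y of slat_2 in the frame of tower_foot between -0.012 and 0.012 m and horizontal distance between slat_2 and tower_foot between 0.026 and 0.05 m and angle between the x axis of slat_2 and the y axis of tower_foot, either way round below 0.14 rad)) and contact force between the fingers and slat_2 below 0.1 N and ((z of slat_3 in the frame of tower_foot between 0.001 and 0.011 m and x of slat_3 in the frame of tower_foot between -0.012 and 0.012 m and horizontal distance between slat_3 and tower_foot between 0.026 and 0.05 m and angle between the x axis of slat_3 and the x axis of tower_foot, either way round below 0.14 rad) or (z of slat_3 in the frame of tower_foot between 0.013 and 0.023 m and y of slat_3 in the frame of tower_foot between -0.012 and 0.012 m and horizontal distance between slat_3 and tower_foot between 0.026 and 0.05 m and angle between the x axis of slat_3 and the y axis of tower_foot, either way round below 0.14 rad) or (z of slat_3 in the frame of tower_foot between 0.025 and 0.035 m and x of slat_3 in the frame of tower_foot between -0.012 and 0.012 m and horizontal distance between slat_3 and tower_foot between 0.026 and 0.05 m and angle between the x axis of slat_3 and the x axis of tower_foot, either way round below 0.14 rad) or (z of slat_3 in the frame of tower_foot between 0.037 and 0.047 m and y of slat_3 in the frame of tower_foot between -0.012 and 0.012 m and horizontal distance between slat_3 and tower_foot between 0.026 and 0.05 m and angle between the x axis of slat_3 and the y axis of tower_foot, either way round below 0.14 rad)) and contact force between the fingers and slat_3 below 0.1 N and ((z of slat_4 in the frame of tower_foot between 0.001 and 0.011 m and x of slat_4 in the frame of tower_foot between -0.012 and 0.012 m and horizontal distance between slat_4 and tower_foot between 0.026 and 0.05 m and angle between the x axis of slat_4 and the x axis of tower_foot, either way round below 0.14 rad) or (z of slat_4 in the frame of tower_foot between 0.013 and 0.023 m and y of slat_4 in the frame of tower_foot between -0.012 and 0.012 m and horizontal distance between slat_4 and tower_foot between 0.026 and 0.05 m and angle between the x axis of slat_4 and the y axis of tower_foot, either way round below 0.14 rad) or (z of slat_4 in the frame of tower_foot between 0.025 and 0.035 m and x of slat_4 in the frame of tower_foot between -0.012 and 0.012 m and horizontal distance between slat_4 and tower_foot between 0.026 and 0.05 m and angle between the x axis of slat_4 and the x axis of tower_foot, either way round below 0.14 rad) or (z of slat_4 in the frame of tower_foot between 0.037 and 0.047 m and y of slat_4 in the frame of tower_foot between -0.012 and 0.012 m and horizontal distance between slat_4 and tower_foot between 0.026 and 0.05 m and angle between the x axis of slat_4 and the y axis of tower_foot, either way round below 0.14 rad)) and contact force between the fingers and slat_4 below 0.1 N and ((z of slat_5 in the frame of tower_foot between 0.001 and 0.011 m and x of slat_5 in the frame of tower_foot between -0.012 and 0.012 m and horizontal distance between slat_5 and tower_foot between 0.026 and 0.05 m and angle between the x axis of slat_5 and the x axis of tower_foot, either way round below 0.14 rad) or (z of slat_5 in the frame of tower_foot between 0.013 and 0.023 m and y of slat_5 in the frame of tower_foot between -0.012 and 0.012 m and horizontal distance between slat_5 and tower_foot between 0.026 and 0.05 m and angle between the x axis of slat_5 and the y axis of tower_foot, either way round below 0.14 rad) or (z of slat_5 in the frame of tower_foot between 0.025 and 0.035 m and x of slat_5 in the frame of tower_foot between -0.012 and 0.012 m and horizontal distance between slat_5 and tower_foot between 0.026 and 0.05 m and angle between the x axis of slat_5 and the x axis of tower_foot, either way round below 0.14 rad) or (z of slat_5 in the frame of tower_foot between 0.037 and 0.047 m and y of slat_5 in the frame of tower_foot between -0.012 and 0.012 m and horizontal distance between slat_5 and tower_foot between 0.026 and 0.05 m and angle between the x axis of slat_5 and the y axis of tower_foot, either way round below 0.14 rad)) and contact force between the fingers and slat_5 below 0.1 N and ((z of slat_6 in the frame of tower_foot between 0.001 and 0.011 m and x of slat_6 in the frame of tower_foot between -0.012 and 0.012 m and horizontal distance between slat_6 and tower_foot between 0.026 and 0.05 m and angle between the x axis of slat_6 and the x axis of tower_foot, either way round below 0.14 rad) or (z of slat_6 in the frame of tower_foot between 0.013 and 0.023 m and y of slat_6 in the frame of tower_foot between -0.012 and 0.012 m and horizontal distance between slat_6 and tower_foot between 0.026 and 0.05 m and angle between the x axis of slat_6 and the y axis of tower_foot, either way round below 0.14 rad) or (z of slat_6 in the frame of tower_foot between 0.025 and 0.035 m and x of slat_6 in the frame of tower_foot between -0.012 and 0.012 m and horizontal distance between slat_6 and tower_foot between 0.026 and 0.05 m and angle between the x axis of slat_6 and the x axis of tower_foot, either way round below 0.14 rad) or (z of slat_6 in the frame of tower_foot between 0.037 and 0.047 m and y of slat_6 in the frame of tower_foot between -0.012 and 0.012 m and horizontal distance between slat_6 and tower_foot between 0.026 and 0.05 m and angle between the x axis of slat_6 and the y axis of tower_foot, either way round below 0.14 rad)) and contact force between the fingers and slat_6 below 0.1 N and ((z of slat_7 in the frame of tower_foot between 0.001 and 0.011 m and x of slat_7 in the frame of tower_foot between -0.012 and 0.012 m and horizontal distance between slat_7 and tower_foot between 0.026 and 0.05 m and angle between the x axis of slat_7 and the x axis of tower_foot, either way round below 0.14 rad) or (z of slat_7 in the frame of tower_foot between 0.013 and 0.023 m and y of slat_7 in the frame of tower_foot between -0.012 and 0.012 m and horizontal distance between slat_7 and tower_foot between 0.026 and 0.05 m and angle between the x axis of slat_7 and the y axis of tower_foot, either way round below 0.14 rad) or (z of slat_7 in the frame of tower_foot between 0.025 and 0.035 m and x of slat_7 in the frame of tower_foot between -0.012 and 0.012 m and horizontal distance between slat_7 and tower_foot between 0.026 and 0.05 m and angle between the x axis of slat_7 and the x axis of tower_foot, either way round below 0.14 rad) or (z of slat_7 in the frame of tower_foot between 0.037 and 0.047 m and y of slat_7 in the frame of tower_foot between -0.012 and 0.012 m and horizontal distance between slat_7 and tower_foot between 0.026 and 0.05 m and angle between the x axis of slat_7 and the y axis of tower_foot, either way round below 0.14 rad)) and contact force between the fingers and slat_7 below 0.1 N and value of joint handle above 1.52 rad); the robot touches nothing.
It fails at once if the open paint jar or cup is shifted more than 5 cm or tipped (distance of any of open_jar, paint_cup from where it was at the start of the episode above 0.05 m or angle between any of open_jar, paint_cup's own z axis and vertical above 0.4 rad).
Of slat_1, slat_2, slat_3, slat_4, slat_5, slat_6, slat_7 only 5 to 7 are there at a start; the rules pass over those that are not, and their reading is None.
At some moment in a run one of slat_1, slat_2, slat_3, slat_4, slat_5, slat_6, slat_7 may be knocked a few centimetres aside while the robot is not near it.
Once in a run the grip may slacken for a moment while it holds something.
It also fails if it takes over 210 s, if anything falls off the work surface, if the arm or the gripper's body presses on something with over 40 N, if the wrist force passes 120 N, or if a joint passes its speed limit or range.

## Robot

A 6-joint arm with a two-finger parallel gripper is mounted at the origin on a cart in front of the work surface, level with it; the furniture and walls round the work are solid. World frame = base frame: x ahead of the robot, y to its left, z up, the work surface at z = 0. Lengths are in m, angles in rad, forces in N, time in s.
With the tool pointing down it reaches from about 0.25 to 0.8 m from the base axis. Payload 8.5 kg.
Tool frame: the origin (TCP) lies midway between the tips of the shut fingers; the grasp point (between the pads) lies 19 mm behind it; z points along the fingers, y is the line along which they close (so a half turn about z gives the same grasp; the last joint's range is limited). The gripper opens to 85 mm and grips with 20 to 120 N. Pads are 22 mm wide; open, the fingers measure 114 mm over their backs; the gripper's body (76 mm by 85 mm) begins 54 mm behind the grasp point. The pads swing forward as they close: fully open they stand 13 mm farther back than shut.
Start: joints at [1.105, 0.238, -0.013, 1.319, 0, 1.571], TCP at [0.236, 0.469, 0.231] pointing down, gripper open.
Joint ranges: [-2.66, 2.66], [-1.03, 1.9], [-1.14, 1.46], [-1.82, 2.27], [-1.45, 1.34], [-3.14, 3.14]. Speed limits (rad/s): [2.22, 2.22, 2.79, 3.14, 3.14, 3.14].

## Interface

Orientations are given as a 3x3 rotation matrix whose columns are the frame's x, y, z axes.
In Python, from workcell import get_obs, read_camera, finish_job gives the robot as it stands. The module is installed in compiled form; this text tells all that it offers.
- The arm moves only by the tool apply_moves, never from a script. Its argument "plan" is a list of rows, each an object of numbers: "tx", "ty", "tz": the shift along the tool's x, y, z in m; "yaw": the turn about the tool's z in degrees. A call has 1 to 8 rows; each row shifts and turns the commanded pose from where the row before left it, along the tool's axes as they then stand; what a row does not reach is not made up. A row lasts 1/8 s, in which the tool goes at most 62.5 mm and 10.7 degrees, less where a joint would pass 70% of its speed; a pose out of reach is approached as far as the arm can. A call with a gripper value outside its range is refused whole. "grip" is the opening, from 0 (shut) to 1 (fully open), set as the call begins (left out, the last holds). The fingers move at their own pace and stop on an object; "newtons" is the grip in N (left out, the last holds). Time passes only in rows, so rows that do not move let the fingers close. It gives the time, the measured TCP pose, the force, the opening and the grip force at its end, in the units of the state.
- get_obs(): the state, without advancing time (a new reading comes with each control period).
- read_camera(name): name is "side" or "top" or "wrist"; returns a dict with "image" (400x640x3 uint8, red, green, blue), "range_z" (400x640 float32, m along the optical axis (not along the pixel's ray), 0 where there is no reading), "mtx" (3x3 intrinsics, pixels), "world_from_camera" (4x4, takes a point from camera to world coordinates). Camera axes: x right, y down, z forward; pixel columns grow to the right and rows downward; lengths in m; the calibration is good to about 2 mm. A picture is of the moment at which its call begins.
- finish_job(): hands the job in; it is judged then, once.
The state is a dict: "t": time; "qpos": joint angles; "qd": joint speeds; "joint_efforts": joint torques, N m; "tcp_pos": TCP position; "ee_rot": TCP orientation; "force": force on the tool from outside, world axes, zero at the start; "ft_torque": the same for the moment, N m; "width": finger opening in m; "gripper_force": force on a finger pad.
Only numpy, scipy, OpenCV 4.12 (cv2) and the standard library are available. Lean on these libraries where they do the work, as an engineer would, in place of code of your own. Each camera call takes 0.05 s, during which the arm holds its last target. There are 200 camera calls.

## Working session

There is one attempt and no reset: what is moved stays moved. The work goes in short steps, Python scripts to look and compute and a tool call to move; the robot and the scene stay as the last step left them, time stands still between calls to the robot, and variables do not carry over. Pictures are saved under pics/ and viewed, at most 14 in all, crops included, and the job is handed in when it is done.

Besides the shell and the picture viewer there is one more tool, called as a command line: name --argument value ..., lists and objects as JSON in quotes. apply_moves: Moves the arm, as the interface text tells. Its arguments: {"type":"object","properties":{"plan":{"type":"array","items":{"type":"object","properties":{"tx":{"type":"number"},"ty":{"type":"number"},"tz":{"type":"number"},"yaw":{"type":"number"}}}},"grip":{"type":"number"},"newtons":{"type":"number"}},"required":["plan"]}

```bash
mkdir -p pics
cat > h.py <<'E'
import numpy as np, cv2
from workcell import get_obs, read_camera, finish_job
def cloud(c):
    z=c["range_z"];K=c["mtx"];v,u=np.mgrid[:z.shape[0],:z.shape[1]]
    p=np.stack([(u-K[0,2])/K[0,0]*z,(v-K[1,2])/K[1,1]*z,z,np.ones_like(z)],-1)
    w=(p@c["world_from_camera"].T)[...,:3]; w[z<=0]=np.nan
    return w
def save(c,n): cv2.imwrite("pics/"+n,c["image"][...,::-1])
E
python3 - <<'E'
from h import *
o=get_obs();print(o["t"],o["tcp_pos"],o["ee_rot"].tolist() if hasattr(o["ee_rot"],'tolist') else o["ee_rot"],o["width"])
for n in ["top","side"]:
    c=read_camera(n);save(c,n+"0.png");np.savez(n+"0.npz",**c);print(n,c["mtx"].tolist(),np.round(c["world_from_camera"],3).tolist())
E
```

```text
0.0 [0.23562118 0.46870326 0.23070059] [[-0.8934517378879255, 0.4491587994307588, -0.0006041183368417324], [0.4491592052564178, 0.8934508690942264, -0.0012461332972771228], [-1.996168264867471e-05, -0.0013847052721489162, -0.9999990410959604]] 0.0855280872621714
top [[437.5521364106308, 0.0, 323.1099975387749], [0.0, 437.5521364106308, 195.58355613425886], [0.0, 0.0, 1.0]] [[-0.09, -0.972, 0.219, 0.373], [-0.996, 0.089, -0.017, -0.032], [-0.003, -0.219, -0.976, 1.111], [0.0, 0.0, 0.0, 1.0]]
side [[459.125745053735, 0.0, 316.8087865627664], [0.0, 459.125745053735, 196.9636063272659], [0.0, 0.0, 1.0]] [[-0.984, 0.15, -0.098, 0.712], [0.179, 0.842, -0.509, 0.452], [0.006, -0.519, -0.855, 0.862], [0.0, 0.0, 0.0, 1.0]]
```

View pics/top0.png

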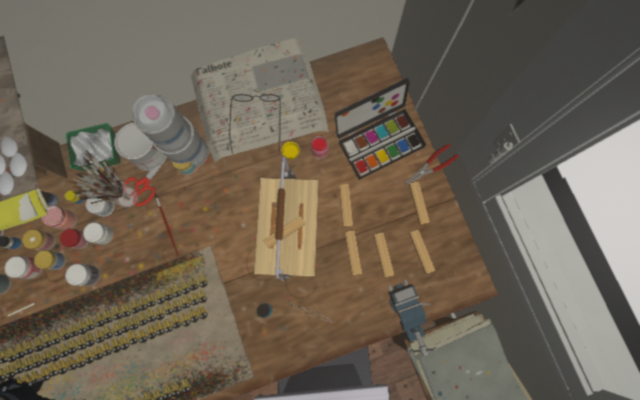

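View pics/side0.png

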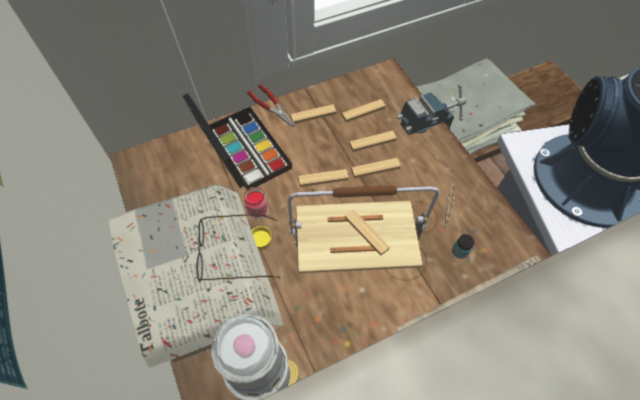

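The top view shows five slats on the desk, at (346,205), (353,253), (384,254), (420,203) and (423,252). A sixth lies askew on the carrier near (285,232). The carrier board is centred near (287,227) with the handle upright, and the cup (290,149) and jar (319,146) stand behind it. Next I'll measure poses.

```bash
cat >> h.py <<'E'
def rect(P):
    (cx,cy),(w,h),a=cv2.minAreaRect((P[:,:2]*1000).astype(np.float32))
    if w<h: w,h,a=h,w,a+90
    return np.round([cx,cy,w,h,(a+90)%180-90],1)
def comps(W,m,minn=60):
    n,l=cv2.connectedComponents(m.astype(np.uint8))
    for i in range(1,n):
        s=l==i
        if s.sum()>=minn: yield s
E
python3 - <<'E'
from h import *
for n in ["top","side"]:
    c=np.load(n+"0.npz");W=cloud(c);im=c["image"].astype(int);hsv=cv2.cvtColor(c["image"],cv2.COLOR_RGB2HSV)
    print(n)
    reg=(abs(W[...,1]+0.15)<0.45)&(W[...,0]>0.25)&(W[...,0]<0.9)
    for nm,lo,hi in [("slat",.006,.018),("board",.012,.0195),("sl7",.029,.042),("grip",.14,.21)]:
        m=reg&(W[...,2]>lo)&(W[...,2]<hi)
        if nm in("slat","board"): m&=(im.min(-1)>0)&(hsv[...,2]>140)
        for s in comps(W,m,50):
            v,u=np.argwhere(s).mean(0);print(nm,s.sum(),(int(u),int(v)),rect(W[s]),"z",np.round(np.median(W[s][:,2])*1000,1))
    # bystanders
    for nm,uv in ([("cup",(290,149)),("jar",(319,146))] if n=="top" else [("cup",(262,237)),("jar",(255,203))]): print(nm,W[uv[1],uv[0]])
E
```

```text
top
slat 103 (350, 147) [ 743.  -133.9   37.3   20.8   23.6] z 12.1
slat 160 (290, 150) [746.7  22.9  36.8  36.   83.4] z 13.3
slat 110 (382, 155) [ 711.  -213.9   36.3   21.5   24.3] z 12.4
slat 100 (371, 161) [ 699.1 -184.6   35.8   21.5   21.1] z 12.7
slat 1375 (265, 227) [555.6  96.6 246.   52.8  -6.9] z 15.3
slat 2461 (299, 227) [545.4  18.2 245.1  89.3  -7.6] z 15.5
slat 363 (419, 202) [ 579.3 -295.5  108.6   23.8    7.1] z 12.0
slat 377 (346, 204) [ 5.908e+02 -1.068e+02  1.097e+02  2.320e+01 -5.000e-01] z 11.9
slat 397 (353, 252) [ 467.4 -112.7  108.6   22.7    4.1] z 11.8
slat 388 (422, 251) [ 455.3 -284.6  110.1   23.1   14.6] z 11.9
slat 399 (384, 254) [ 455.7 -188.6  108.6   23.1    7.2] z 12.0
board 55 (350, 147) [ 742.4 -134.5   33.5   20.8   25.3] z 13.5
board 133 (290, 150) [747.5  22.9  37.5  36.8  -6.5] z 14.1
board 63 (382, 155) [ 711.  -213.9   36.2   21.5   24.3] z 13.8
board 61 (371, 160) [ 699.1 -184.4   35.4   21.3   24. ] z 14.2
board 1465 (265, 227) [555.6  96.6 246.   52.6  -7.1] z 15.7
board 2655 (299, 227) [545.4  18.2 245.1  89.3  -7.6] z 15.8
board 92 (4
[... 3451 characters left out ...]
7.1] z 17.1
board 200 (260, 236) [743.6  20.8  36.1  31.3 -79.3] z 15.2
sl7 260 (229, 85) [ 764.1 -396.9  177.2   12.4   12.3] z 35.2
sl7 229 (417, 121) [ 336.2 -200.9  119.5   51.4  -14.5] z 35.2
sl7 74 (257, 209) [743.9 -35.8  46.4  18.5   7.9] z 35.9
sl7 646 (366, 231) [531.   53.4 110.8  30.6 -61.4] z 36.8
sl7 76 (461, 248) [355.7 123.4  33.1  19.3 -45.9] z 33.3
grip 5263 (260, 30) [ 597.9 -429.7  619.6   54.2   17.2] z 167.0
grip 449 (206, 127) [ 822.2 -185.3  200.5   13.9  -68.1] z 141.8
grip 1038 (363, 191) [551.6  50.1 269.5  18.5  -7.4] z 186.9
grip 391 (214, 248) [791.3  94.9 122.1 114.4  84.8] z 150.2
cup [0.74246124 0.02188971 0.01498577]
jar [ 0.74562778 -0.03202734  0.06296443]
```

```bash
cat >> h.py <<'E'
import json
C=np.array([.5505,.0494]); A=np.deg2rad(82.9)   # carrier centre, direction of carrier +x (handle folds to the left)
ex=np.array([np.cos(A),np.sin(A)]); ey=np.array([-np.sin(A),np.cos(A)])
def car(x,y): return C+x*ex+y*ey
def ang():
    R=np.array(get_obs()["ee_rot"]); return np.rad2deg(np.arctan2(R[1,0],R[0,0]))
def plan(wps,start=None,step=.045,q=.001):
    """wps: (x,y,z,xangle deg); prints rows in tool axes, rounding carried on"""
    o=get_obs(); p,a=(np.array(o["tcp_pos"]),ang()) if start is None else (np.array(start[:3]),start[3])
    for w in wps:
        t=np.array(w[:3]); da=(w[3]-a+180)%360-180
        n=max(1,int(np.ceil(np.linalg.norm(t-p)/step)),int(np.ceil(abs(da)/10))); p0,a0=p.copy(),a; rows=[]
        for i in range(1,n+1):
            g=p0+(t-p0)*i/n; r=np.deg2rad(a); d=g-p
            x=np.array([np.cos(r),np.sin(r)]); y=np.array([np.sin(r),-np.cos(r)])
            s=np.round(np.array([d[:2]@x,d[:2]@y,-d[2]])/q)*q; yw=np.round(2*(-(a0+da*i/n-a)))/2
            p=p+np.append(s[0]*x+s[1]*y,-s[2]); a=a-yw
            rows.append([round(float(k),4) for k in (*s,yw)])
        print("->",np.round(w,3).tolist(),n,"rows"); [print("  ",r) for r in rows]
    return [*p,a]
E
python3 - <<'E'
from h import *
plan([(*C,.235,172.9),(*C,.165,172.9)])
E
```

```text
-> [0.55, 0.049, 0.235, 172.9] 12 rows
   [-0.039, -0.019, -0.0, -1.5]
   [-0.039, -0.021, -0.001, -2.0]
   [-0.038, -0.022, -0.0, -1.5]
   [-0.037, -0.022, -0.0, -1.5]
   [-0.037, -0.024, -0.001, -1.5]
   [-0.036, -0.025, -0.0, -2.0]
   [-0.035, -0.026, -0.0, -1.5]
   [-0.034, -0.027, -0.001, -1.5]
   [-0.034, -0.027, -0.0, -1.5]
   [-0.033, -0.029, -0.001, -2.0]
   [-0.032, -0.03, 0.0, -1.5]
   [-0.031, -0.03, -0.0, -1.5]
-> [0.55, 0.049, 0.165, 172.9] 2 rows
   [-0.0, -0.0, 0.035, -0.0]
   [-0.0, -0.0, 0.035, -0.0]
```

apply_moves --plan '[{"tx": -0.039, "ty": -0.019, "yaw": -1.5}, {"tx": -0.039, "ty": -0.021, "tz": -0.001, "yaw": -2}, {"tx": -0.038, "ty": -0.022, "yaw": -1.5}, {"tx": -0.037, "ty": -0.022, "yaw": -1.5}, {"tx": -0.037, "ty": -0.024, "tz": -0.001, "yaw": -1.5}, {"tx": -0.036, "ty": -0.025, "yaw": -2}, {"tx": -0.035, "ty": -0.026, "yaw": -1.5}, {"tx": -0.034, "ty": -0.027, "tz": -0.001, "yaw": -1.5}]' --grip 1 --newtons 40

```text
$.plan[0]: bad value
```

apply_moves --plan '[{"tx": -0.034, "ty": -0.027, "yaw": -1.5}, {"tx": -0.033, "ty": -0.029, "tz": -0.001, "yaw": -2}, {"tx": -0.032, "ty": -0.03, "yaw": -1.5}, {"tx": -0.031, "ty": -0.03, "yaw": -1.5}, {}]'

```text
$.plan[0]: bad value
```

Run:
```python
from h import *
o=get_obs();print(o["tcp_pos"],ang(),np.round(np.rad2deg(o["qpos"])))
plan([(*C,.165,172.9)])
```

```text
[0.23564498 0.46874044 0.23074226] 153.31201225121256 [63. 14. -1. 76. -0. 90.]
-> [0.55, 0.049, 0.165, 172.9] 12 rows
   [-0.039, -0.019, 0.005, -1.5]
   [-0.039, -0.021, 0.006, -2.0]
   [-0.038, -0.022, 0.005, -1.5]
   [-0.037, -0.022, 0.006, -1.5]
   [-0.037, -0.024, 0.005, -1.5]
   [-0.036, -0.025, 0.006, -2.0]
   [-0.035, -0.026, 0.005, -1.5]
   [-0.034, -0.027, 0.006, -1.5]
   [-0.034, -0.027, 0.005, -1.5]
   [-0.033, -0.029, 0.006, -2.0]
   [-0.032, -0.03, 0.005, -1.5]
   [-0.031, -0.03, 0.006, -1.5]
```

apply_moves --plan '[{"tx": -0.039, "ty": -0.019, "tz": 0, "yaw": -1.5}, {"tx": -0.039, "ty": -0.021, "tz": -0.001, "yaw": -2}, {"tx": -0.038, "ty": -0.022, "tz": 0, "yaw": -1.5}, {"tx": -0.037, "ty": -0.022, "tz": 0, "yaw": -1.5}, {"tx": -0.037, "ty": -0.024, "tz": -0.001, "yaw": -1.5}, {"tx": -0.036, "ty": -0.025, "tz": 0, "yaw": -2}, {"tx": -0.035, "ty": -0.026, "tz": 0, "yaw": -1.5}, {"tx": -0.034, "ty": -0.027, "tz": -0.001, "yaw": -1.5}]' --grip 1 --newtons 40

```text
t: 1.1
tcp_pos: [0.4459, 0.1879, 0.2341]
ee_rot: [[-0.972, 0.236, -0.0], [0.236, 0.972, -0.0], [0.0, -0.0, -1.0]]
force: [0.6, 0.6, -0.2]
width: 0.0851
gripper_force: 0.0
```

apply_moves --plan '[{"tx": -0.034, "ty": -0.027, "tz": 0, "yaw": -1.5}, {"tx": -0.033, "ty": -0.029, "tz": -0.001, "yaw": -2}, {"tx": -0.032, "ty": -0.03, "tz": 0, "yaw": -1.5}, {"tx": -0.031, "ty": -0.03, "tz": 0, "yaw": -1.5}, {"tx": 0, "ty": 0, "tz": 0, "yaw": 0}]'

```text
t: 1.72
tcp_pos: [0.5515, 0.0479, 0.2344]
ee_rot: [[-0.992, 0.128, -0.001], [0.128, 0.992, -0.001], [0.001, -0.001, -1.0]]
force: [0.3, 0.3, 0.3]
width: 0.0852
gripper_force: 0.0
```

Run:
```python
from h import *
o=get_obs();print(o["tcp_pos"],ang(),np.round(np.rad2deg(o["qpos"])))
plan([(*C,.165,172.9)])
```

```text
[0.55152511 0.04792268 0.23442435] 172.64305627086952 [ 5. 16.  4. 77. -0. 12.]
-> [0.55, 0.049, 0.165, 172.9] 2 rows
   [0.001, 0.001, 0.035, -0.0]
   [0.0, 0.0, 0.034, -0.5]
```

apply_moves --plan '[{"tx": 0.001, "ty": 0.001, "tz": 0.035, "yaw": 0}, {"tx": 0, "ty": 0, "tz": 0.034, "yaw": 0}, {"tx": 0, "ty": 0, "tz": 0, "yaw": 0}]'

```text
t: 2.1
tcp_pos: [0.5473, 0.0516, 0.1642]
ee_rot: [[-0.992, 0.125, -0.005], [0.125, 0.992, -0.0], [0.005, -0.001, -1.0]]
force: [-0.2, 0.5, 1.6]
width: 0.0856
gripper_force: 0.0
```

apply_moves --plan '[{"tx": 0, "ty": 0, "tz": 0, "yaw": 0}, {"tx": 0, "ty": 0, "tz": 0, "yaw": 0}, {"tx": 0, "ty": 0, "tz": 0, "yaw": 0}, {"tx": 0, "ty": 0, "tz": 0, "yaw": 0}, {"tx": 0, "ty": 0, "tz": 0, "yaw": 0}, {"tx": 0, "ty": 0, "tz": 0, "yaw": 0}]' --grip 0 --newtons 40

```text
t: 2.85
tcp_pos: [0.5496, 0.0504, 0.1671]
ee_rot: [[-0.992, 0.126, 0.001], [0.126, 0.992, -0.002], [-0.001, -0.001, -1.0]]
force: [-2.7, -4.9, 5.3]
width: 0.0155
gripper_force: 39.2
```

apply_moves --plan '[{"tx": 0, "ty": 0.004, "tz": 0, "yaw": 0}, {"tx": 0, "ty": 0, "tz": 0, "yaw": 0}]'

```text
t: 3.1
tcp_pos: [0.5501, 0.054, 0.167]
ee_rot: [[-0.992, 0.126, 0.001], [0.126, 0.992, -0.003], [-0.001, -0.003, -1.0]]
force: [-1.5, -7.5, 6.4]
width: 0.0156
gripper_force: 39.4
```

apply_moves --plan '[{"tx": 0, "ty": 0.01, "tz": 0.001, "yaw": 0}, {"tx": 0, "ty": 0.01, "tz": 0.001, "yaw": 0}, {"tx": 0, "ty": 0.02, "tz": 0.005, "yaw": 0}, {"tx": 0, "ty": 0.019, "tz": 0.008, "yaw": 0}, {"tx": 0, "ty": 0.018, "tz": 0.011, "yaw": 0}, {"tx": 0, "ty": 0.016, "tz": 0.0135, "yaw": 0}, {"tx": 0, "ty": 0.014, "tz": 0.0155, "yaw": 0}, {"tx": 0, "ty": 0.0115, "tz": 0.0175, "yaw": 0}]'

```text
t: 4.1
tcp_pos: [0.5649, 0.1737, 0.0925]
ee_rot: [[-0.992, 0.125, -0.0], [0.125, 0.992, 0.0], [0.0, 0.0, -1.0]]
force: [2.2, -5.4, 0.2]
width: 0.0154
gripper_force: 39.6
```

apply_moves --plan '[{"tx": 0, "ty": 0.0085, "tz": 0.019, "yaw": 0}, {"tx": 0, "ty": 0.006, "tz": 0.02, "yaw": 0}, {"tx": 0, "ty": 0.002, "tz": 0.02, "yaw": 0}, {"tx": 0, "ty": 0, "tz": 0, "yaw": 0}]'

```text
t: 4.6
tcp_pos: [0.5667, 0.1893, 0.0325]
ee_rot: [[-0.992, 0.125, -0.001], [0.125, 0.992, -0.001], [0.001, -0.001, -1.0]]
force: [1.8, -1.2, -0.6]
width: 0.0157
gripper_force: 39.0
```

apply_moves --plan '[{"tx": 0, "ty": 0, "tz": 0, "yaw": 0}, {"tx": 0, "ty": 0, "tz": 0, "yaw": 0}, {"tx": 0, "ty": 0, "tz": 0, "yaw": 0}, {"tx": 0, "ty": 0, "tz": 0, "yaw": 0}, {"tx": 0, "ty": 0, "tz": 0, "yaw": 0}]' --grip 1

```text
t: 5.22
tcp_pos: [0.5669, 0.1891, 0.0349]
ee_rot: [[-0.992, 0.125, 0.0], [0.125, 0.992, 0.0], [-0.0, 0.0, -1.0]]
force: [0.3, -0.2, -0.4]
width: 0.0856
gripper_force: 0.0
```

apply_moves --plan '[{"tx": 0, "ty": 0, "tz": -0.03, "yaw": 0}, {"tx": 0, "ty": 0, "tz": -0.03, "yaw": 0}, {"tx": 0, "ty": 0, "tz": -0.03, "yaw": 0}, {"tx": 0, "ty": 0, "tz": -0.03, "yaw": 0}, {"tx": 0, "ty": 0, "tz": 0, "yaw": 0}, {"tx": 0, "ty": 0, "tz": 0, "yaw": 0}]'

```text
t: 5.98
tcp_pos: [0.5666, 0.189, 0.1543]
ee_rot: [[-0.992, 0.125, -0.001], [0.125, 0.992, -0.0], [0.001, -0.0, -1.0]]
force: [-0.3, -0.3, -0.0]
width: 0.0859
gripper_force: 0.0
```

```bash
cat >> h.py <<'E'
def slats(z0=.004,z1=.08):
    """slats in both cameras, any height; top camera list of (cx,cy,len,wid,angle) + z"""
    for n in ["top","side"]:
        c=read_camera(n);W=cloud(c);hsv=cv2.cvtColor(c["image"],cv2.COLOR_RGB2HSV);np.savez("last_"+n+".npz",**c)
        reg=(W[...,1]>-.4)&(W[...,1]<.2)&(W[...,0]>.35)&(W[...,0]<.68)
        for lo,hi in [(.006,.0155),(.029,.042),(.042,.054),(.054,.068)]:
            m=reg&(W[...,2]>lo)&(W[...,2]<hi)&(hsv[...,2]>120)
            for s in comps(W,m,70):
                r=rect(W[s])
                if r[2]<130 and 17<r[3]<40: print(n,"z%.1f"%(np.median(W[s][:,2])*1000),r,s.sum(), "car",np.round([(r[:2]/1000-C)@ex*1000,(r[:2]/1000-C)@ey*1000],1))
def grip_pos():
    W=cloud(read_camera("top")); m=(W[...,1]>.12)&(W[...,1]<.3)&(W[...,0]>.4)&(W[...,0]<.72)&(W[...,2]>.025)
    for s in comps(W,m,40): print("handle",rect(W[s]),np.round(np.median(W[s][:,2])*1000))
E
python3 - <<'E'
from h import *
slats();grip_pos();o=get_obs();print(o["tcp_pos"],o["width"],o["force"])
c=read_camera("side");save(c,"side1.png")
E
```

```text
top z11.8 [ 5.907e+02 -1.067e+02  1.101e+02  2.440e+01 -5.000e-01] 391 car [-149.9  -59.2]
top z14.3 [614.6 -22.3  47.8  26.5  -1.3] 80 car [-63.2 -72.5]
top z12.0 [ 455.3 -284.8  109.6   25.3   15.1] 428 car [-343.4   53.2]
top z11.7 [ 468.1 -112.6  110.1   24.2    4.1] 410 car [-170.9   61.7]
top z11.6 [ 455.8 -188.2  110.    24.5    8. ] 420 car [-247.5   64.6]
top z35.7 [531.7  53.6 109.1  24.4 -61.4] 442 car [ 1.8 19.2]
side z13.3 [ 469.  -285.2   91.7   26.1   23.5] 201 car [-342.1   39.5]
side z12.9 [ 5.922e+02 -1.049e+02  1.097e+02  2.720e+01 -4.000e-01] 476 car [-148.   -60.5]
side z36.9 [550.6  23.3  37.3  25.4 -60.7] 169 car [-25.9  -3.3]
handle [5.489e+02 1.842e+02 2.981e+02 1.282e+02 2.000e-01] 660.0
handle [429.6 152.7  63.4   6.9  81.7] 44.0
[0.56627058 0.18889217 0.15363418] 0.0855963833774957 [-0.42398583 -1.05583269  0.16096181]
```

View pics/side1.png

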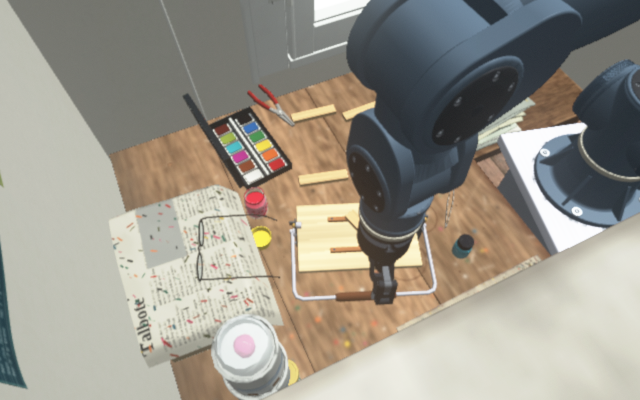

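The handle now lies flat on the left, with its grip near (355,297). The slat on the carrier has not moved. I'll start with that slat.

```bash
cat >> h.py <<'E'
C[:]=[.550,.049]
def slot(layer,side):
    """TCP place target: side +1/-1"""
    p=car(0,.035*side) if layer%2 else car(.035*side,0)
    return (*p, .024+.012*(layer-1)+.004, 82.9 if layer%2 else 172.9)
def job(x,y,a,zc,layer,side,carry=.1,start=None):
    t=slot(layer,side)
    s=plan([(x,y,max(carry,zc+.06),a),(x,y,zc-.003,a)],start,step=.058)
    print("grip"); s=plan([(x,y,carry,a),(t[0],t[1],carry,t[3]),t],s,step=.055)
    print("release 0.5"); return plan([(t[0],t[1],carry+.03,t[3])],s)
E
python3 - <<'E'
from h import *
job(.532,.054,118.6,.030,1,1)
E
```

```text
-> [0.532, 0.054, 0.1, 118.6] 6 rows
   [0.003, -0.023, 0.009, 9.0]
   [-0.001, -0.023, 0.009, 9.0]
   [-0.004, -0.023, 0.009, 9.0]
   [-0.008, -0.022, 0.009, 9.0]
   [-0.011, -0.02, 0.009, 9.0]
   [-0.015, -0.018, 0.009, 9.0]
-> [0.532, 0.054, 0.027, 118.6] 2 rows
   [0.0, -0.0, 0.036, 0.0]
   [0.0, -0.0, 0.037, 0.0]
grip
-> [0.532, 0.054, 0.1, 118.6] 2 rows
   [0.0, -0.0, -0.037, 0.0]
   [0.0, -0.0, -0.036, 0.0]
-> [0.515, 0.053, 0.1, 82.9] 4 rows
   [0.002, -0.004, -0.0, 9.0]
   [0.001, -0.004, -0.0, 9.0]
   [0.001, -0.004, -0.0, 9.0]
   [-0.0, -0.004, -0.0, 9.0]
-> [0.515, 0.053, 0.028, 82.9] 2 rows
   [-0.0, -0.0, 0.036, -0.0]
   [-0.0, -0.0, 0.036, -0.0]
release 0.5
-> [0.515, 0.053, 0.13, 82.9] 3 rows
   [-0.0, -0.0, -0.034, -0.0]
   [-0.0, -0.0, -0.034, -0.0]
   [-0.0, -0.0, -0.034, -0.0]
```

apply_moves --plan '[{"tx": 0.003, "ty": -0.023, "tz": 0.009, "yaw": 9}, {"tx": -0.001, "ty": -0.023, "tz": 0.009, "yaw": 9}, {"tx": -0.004, "ty": -0.023, "tz": 0.009, "yaw": 9}, {"tx": -0.008, "ty": -0.022, "tz": 0.009, "yaw": 9}, {"tx": -0.011, "ty": -0.02, "tz": 0.009, "yaw": 9}, {"tx": -0.015, "ty": -0.018, "tz": 0.009, "yaw": 9}, {"tx": 0, "ty": 0, "tz": 0.036, "yaw": 0}, {"tx": 0, "ty": 0, "tz": 0.037, "yaw": 0}]' --grip 1

```text
t: 7.18
tcp_pos: [0.533, 0.0537, 0.0268]
ee_rot: [[-0.481, 0.877, 0.0], [0.877, 0.481, 0.0], [-0.0, 0.0, -1.0]]
force: [-0.4, -0.9, 0.1]
width: 0.0851
gripper_force: 0.0
```

apply_moves --plan '[{"tx": 0, "ty": 0, "tz": 0, "yaw": 0}, {"tx": 0, "ty": 0, "tz": 0, "yaw": 0}, {"tx": 0, "ty": 0, "tz": 0, "yaw": 0}, {"tx": 0, "ty": 0, "tz": 0, "yaw": 0}, {"tx": 0, "ty": 0, "tz": 0, "yaw": 0}, {"tx": 0, "ty": 0, "tz": -0.03, "yaw": 0}]' --grip 0 --newtons 50

```text
t: 7.92
tcp_pos: [0.5319, 0.0541, 0.0575]
ee_rot: [[-0.482, 0.876, -0.002], [0.876, 0.482, -0.0], [0.001, -0.002, -1.0]]
force: [-0.1, -0.1, 0.8]
width: 0.022
gripper_force: 49.3
```

apply_moves --plan '[{"tx": 0.002, "ty": -0.004, "tz": 0, "yaw": 9}, {"tx": 0.001, "ty": -0.004, "tz": 0, "yaw": 9}, {"tx": 0.001, "ty": -0.004, "tz": 0, "yaw": 9}, {"tx": 0, "ty": -0.004, "tz": 0, "yaw": 9}, {"tx": 0, "ty": 0, "tz": 0.014, "yaw": 0}, {"tx": 0, "ty": 0, "tz": 0.015, "yaw": 0}, {"tx": 0, "ty": 0, "tz": 0, "yaw": 0}]'

```text
t: 8.8
tcp_pos: [0.5159, 0.0536, 0.0274]
ee_rot: [[0.123, 0.992, -0.001], [0.992, -0.123, -0.0], [-0.0, -0.001, -1.0]]
force: [-0.1, -0.2, -0.4]
width: 0.0218
gripper_force: 56.2
```

Run:
```python
from h import *
o=get_obs();print(o["tcp_pos"],ang(),o["width"],o["force"],slot(1,1))
c=read_camera("wrist");save(c,"w1.png")
```

```text
[0.51585261 0.05355259 0.02737552] 82.95501211835347 0.021788185193541067 [-0.10188389 -0.15002388 -0.43632927] (np.float64(0.5152683821740079), np.float64(0.053326051685917246), 0.028, 82.9)
```

View pics/w1.png

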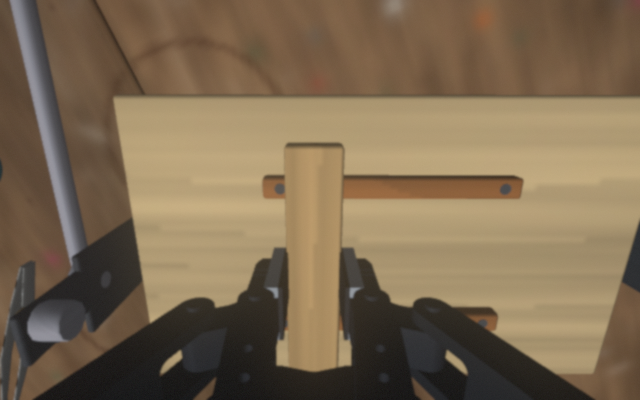

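The slat is held square across both bearers, at rows 187 and 320. I'll release it.

apply_moves --plan '[{"tx": 0, "ty": 0, "tz": 0, "yaw": 0}, {"tx": 0, "ty": 0, "tz": 0, "yaw": 0}, {"tx": 0, "ty": 0, "tz": 0, "yaw": 0}, {"tx": 0, "ty": 0, "tz": -0.02, "yaw": 0}, {"tx": 0, "ty": 0, "tz": -0.04, "yaw": 0}, {"tx": 0, "ty": -0.02, "tz": -0.045, "yaw": 0}]' --grip 0.5

```text
t: 9.6
tcp_pos: [0.4968, 0.056, 0.1346]
ee_rot: [[0.125, 0.992, -0.0], [0.992, -0.125, -0.0], [-0.0, -0.0, -1.0]]
force: [1.1, 0.3, 0.8]
width: 0.0431
gripper_force: 0.0
```

```bash
cat >> h.py <<'E'
def slot(layer,side,a=None):
    p=car(0,.035*side) if layer%2 else car(.035*side,0)
    t=82.9 if layer%2 else 172.9
    if a is not None and abs((t-a+180)%360-180)>90: t+=180
    return (*p, .024+.012*(layer-1)+.004, t)
def job(x,y,a,zc,layer,side,carry=.1,start=None):
    if a<90: a+=180
    t=slot(layer,side,a)
    s=plan([(x,y,.07,a),(x,y,zc-.003,a)],start,step=.06)
    print("grip"); s=plan([(x,y,carry,a),(t[0],t[1],carry,t[3]),t],s,step=.055)
    print("release 0.5"); return plan([(t[0],t[1],carry+.03,t[3])],s)
E
python3 - <<'E'
from h import *
slats()
o=get_obs();print(o["tcp_pos"],ang())
job(.591,-.1063,-.5,.006,1,-1)
E
```

```text
top z11.7 [ 5.904e+02 -1.067e+02  1.098e+02  2.440e+01 -4.000e-01] 385 car [-149.5  -59.3]
top z14.2 [569.1 -13.6 119.4  36.3  -9.3] 221 car [-59.8 -26.7]
top z11.7 [ 455.1 -284.2  109.8   25.2   14.3] 419 car [-342.4   53. ]
top z11.8 [ 467.9 -112.5  109.8   24.1    4.2] 408 car [-170.4   61.5]
top z11.9 [ 455.7 -188.2  109.8   24.7    7.6] 419 car [-247.    64.3]
top z35.6 [509.2  11.7  25.2  24.9  -4.4] 103 car [-42.1  35.9]
side z13.1 [ 456.7 -283.2  112.    26.6   14.4] 343 car [-341.2   51.5]
side z12.8 [ 468.8 -188.3   87.7   31.5    6.9] 307 car [-245.5   51.2]
side z13.0 [ 513.8 -108.7   25.    22.2  -86.1] 77 car [-161.    16.4]
side z12.9 [ 592.4 -106.1  109.7   27.4   -0.7] 460 car [-148.7  -61.2]
side z37.3 [516.9  55.4 109.5  25.   82.9] 614 car [ 2.3 33.6]
[0.49732676 0.05643905 0.13805957] 82.83072174885748
-> [0.591, -0.106, 0.07, 179.5] 10 rows
   [-0.015, 0.011, 0.007, -9.5]
   [-0.017, 0.009, 0.007, -10.0]
   [-0.018, 0.006, 0.006, -9.5]
   [-0.018, 0.002, 0.007, -9.5]
   [-0.019, -0.0, 0.007, -10.0]
   [-0.018, -0.004, 0.007, -9.5]
   [-0.018, -0.006, 0.007, -9.5]
   [-0.016, -0.01, 0.006, -10.0]
   [-0.014, -0.012, 0.007, -9.5]
   [-0.012, -0.015, 0.007, -9.5]
-> [0.591, -0.106, 0.003, 179.5] 2 rows
   [-0.0, 0.0, 0.034, -0.0]
   [-0.0, 0.0, 0.033, -0.0]
grip
-> [0.591, -0.106, 0.1, 179.5] 2 rows
   [-0.0, 0.0, -0.048, -0.0]
   [-0.0, 0.0, -0.049, -0.0]
-> [0.585, 0.045, 0.1, 262.9] 9 rows
   [0.001, 0.017, 0.0, -9.5]
   [-0.002, 0.016, 0.0, -9.0]
   [-0.005, 0.017, 0.0, -9.5]
   [-0.007, 0.015, 0.0, -9.0]
   [-0.009, 0.014, 0.0, -9.5]
   [-0.012, 0.012, 0.0, -9.0]
   [-0.013, 0.01, 0.0, -9.5]
   [-0.015, 0.008, 0.0, -9.5]
   [-0.016, 0.005, 0.0, -9.0]
-> [0.585, 0.045, 0.028, 262.9] 2 rows
   [-0.0, 0.0, 0.036, -0.0]
   [-0.0, 0.0, 0.036, -0.0]
release 0.5
-> [0.585, 0.045, 0.13, 262.9] 3 rows
   [-0.0, 0.0, -0.034, -0.0]
   [-0.0, 0.0, -0.034, -0.0]
   [-0.0, 0.0, -0.034, -0.0]
```

apply_moves --plan '[{"tx": -0.015, "ty": 0.011, "tz": 0.007, "yaw": -9.5}, {"tx": -0.017, "ty": 0.009, "tz": 0.007, "yaw": -10}, {"tx": -0.018, "ty": 0.006, "tz": 0.006, "yaw": -9.5}, {"tx": -0.018, "ty": 0.002, "tz": 0.007, "yaw": -9.5}, {"tx": -0.019, "ty": 0, "tz": 0.007, "yaw": -10}, {"tx": -0.018, "ty": -0.004, "tz": 0.007, "yaw": -9.5}, {"tx": -0.018, "ty": -0.006, "tz": 0.007, "yaw": -9.5}, {"tx": -0.016, "ty": -0.01, "tz": 0.006, "yaw": -10}]' --grip 0.8

```text
t: 10.7
tcp_pos: [0.5714, -0.0746, 0.0789]
ee_rot: [[-0.943, 0.331, -0.001], [0.331, 0.943, -0.0], [0.001, -0.0, -1.0]]
force: [0.1, -0.1, -0.2]
width: 0.0687
gripper_force: 0.0
```

apply_moves --plan '[{"tx": -0.014, "ty": -0.012, "tz": 0.007, "yaw": -9.5}, {"tx": -0.012, "ty": -0.015, "tz": 0.007, "yaw": -9.5}, {"tx": 0, "ty": 0, "tz": 0.034, "yaw": 0}, {"tx": 0, "ty": 0, "tz": 0.033, "yaw": 0}, {"tx": 0, "ty": 0, "tz": 0, "yaw": 0}]'

```text
t: 11.32
tcp_pos: [0.5874, -0.1067, -0.0038]
ee_rot: [[-1.0, 0.012, -0.005], [0.012, 1.0, 0.001], [0.005, 0.001, -1.0]]
force: [-0.7, -0.3, 1.2]
width: 0.0684
gripper_force: 0.0
```

apply_moves --plan '[{"tx": 0, "ty": 0, "tz": 0, "yaw": 0}, {"tx": 0, "ty": 0, "tz": 0, "yaw": 0}, {"tx": 0, "ty": 0, "tz": 0, "yaw": 0}, {"tx": 0, "ty": 0, "tz": 0, "yaw": 0}, {"tx": 0, "ty": 0, "tz": 0, "yaw": 0}, {"tx": 0, "ty": 0, "tz": -0.048, "yaw": 0}, {"tx": 0, "ty": 0, "tz": -0.049, "yaw": 0}]' --grip 0

```text
t: 12.2
tcp_pos: [0.5893, -0.1069, 0.0972]
ee_rot: [[-1.0, 0.012, -0.0], [0.012, 1.0, -0.0], [0.0, -0.0, -1.0]]
force: [-0.3, -0.7, 0.2]
width: 0.0225
gripper_force: 49.3
```

apply_moves --plan '[{"tx": 0.001, "ty": 0.017, "tz": 0, "yaw": -9.5}, {"tx": -0.002, "ty": 0.016, "tz": 0, "yaw": -9}, {"tx": -0.005, "ty": 0.017, "tz": 0, "yaw": -9.5}, {"tx": -0.007, "ty": 0.015, "tz": 0, "yaw": -9}, {"tx": -0.009, "ty": 0.014, "tz": 0, "yaw": -9.5}, {"tx": -0.012, "ty": 0.012, "tz": 0, "yaw": -9}, {"tx": -0.013, "ty": 0.01, "tz": 0, "yaw": -9.5}, {"tx": -0.015, "ty": 0.008, "tz": 0, "yaw": -9.5}]'

```text
t: 13.2
tcp_pos: [0.5847, 0.0279, 0.0965]
ee_rot: [[-0.273, -0.962, 0.001], [-0.962, 0.273, -0.0], [-0.0, -0.001, -1.0]]
force: [-0.7, 0.1, -0.3]
width: 0.0226
gripper_force: 49.3
```

apply_moves --plan '[{"tx": -0.016, "ty": 0.005, "tz": 0, "yaw": -9}, {"tx": 0, "ty": 0, "tz": 0.036, "yaw": 0}, {"tx": 0, "ty": 0, "tz": 0.03, "yaw": 0}, {"tx": 0, "ty": 0, "tz": 0.006, "yaw": 0}, {"tx": 0, "ty": 0, "tz": 0, "yaw": 0}]'

```text
t: 13.82
tcp_pos: [0.5842, 0.0442, 0.0248]
ee_rot: [[-0.125, -0.992, 0.001], [-0.992, 0.125, 0.0], [-0.0, -0.001, -1.0]]
force: [0.0, 0.5, 0.0]
width: 0.0224
gripper_force: 49.3
```

apply_moves --plan '[{"tx": 0, "ty": 0, "tz": 0, "yaw": 0}, {"tx": 0, "ty": 0, "tz": 0, "yaw": 0}, {"tx": 0, "ty": 0, "tz": 0, "yaw": 0}, {"tx": 0, "ty": 0, "tz": -0.02, "yaw": 0}, {"tx": 0, "ty": 0, "tz": -0.04, "yaw": 0}, {"tx": 0, "ty": 0, "tz": -0.045, "yaw": 0}, {"tx": -0.04, "ty": 0, "tz": 0, "yaw": 0}]' --grip 0.5

```text
t: 14.7
tcp_pos: [0.5914, 0.0827, 0.1328]
ee_rot: [[-0.128, -0.992, 0.006], [-0.992, 0.128, 0.0], [-0.001, -0.006, -1.0]]
force: [0.0, 1.1, -0.2]
width: 0.0429
gripper_force: 0.0
```

Run:
```python
from h import *
slats()
o=get_obs();print(o["tcp_pos"],ang())
job(.4685,-.112,4.2,.006,2,-1)
```

```text
top z11.6 [ 455.7 -286.2  109.8   28.3   15.1] 417 car [-344.3   52.1]
top z11.8 [ 468.1 -113.5  109.8   25.8    4.2] 412 car [-171.4   61.2]
top z11.8 [ 455.7 -188.4  109.7   24.8    7.9] 417 car [-247.2   64.2]
top z35.5 [580.5  21.6  66.2  24.1  81.5] 242 car [-23.4 -33.7]
top z35.5 [509.7  15.6  32.5  24.6  84.2] 124 car [-38.1  35.9]
side z12.8 [ 438.  -113.9   48.8   26.4    2.9] 154 car [-175.5   91. ]
side z37.1 [585.7  52.4  96.8  24.1  82.7] 505 car [  7.8 -35. ]
side z36.9 [518.6  69.3  81.3  24.2  82.4] 464 car [16.3 33.7]
[0.5901119  0.08627537 0.12978235] -97.08119724542233
-> [0.468, -0.112, 0.07, 184.2] 8 rows
   [0.026, 0.012, 0.007, 10.0]
   [0.029, 0.007, 0.008, 9.5]
   [0.029, 0.003, 0.007, 10.0]
   [0.029, -0.003, 0.008, 10.0]
   [0.028, -0.007, 0.007, 9.5]
   [0.026, -0.012, 0.008, 10.0]
   [0.024, -0.017, 0.007, 10.0]
   [0.021, -0.02, 0.008, 9.5]
-> [0.468, -0.112, 0.003, 184.2] 2 rows
   [-0.0, -0.0, 0.033, 0.0]
   [-0.0, -0.0, 0.034, 0.0]
grip
-> [0.468, -0.112, 0.1, 184.2] 2 rows
   [-0.0, -0.0, -0.049, 0.0]
   [-0.0, -0.0, -0.048, 0.0]
-> [0.546, 0.014, 0.1, 172.9] 3 rows
   [-0.029, 0.04, -0.0, 4.0]
   [-0.026, 0.042, -0.0, 3.5]
   [-0.024, 0.043, -0.0, 4.0]
-> [0.546, 0.014, 0.04, 172.9] 2 rows
   [0.0, 0.0, 0.03, 0.0]
   [0.0, 0.0, 0.03, 0.0]
release 0.5
-> [0.546, 0.014, 0.13, 172.9] 3 rows
   [0.0, 0.0, -0.03, 0.0]
   [0.0, 0.0, -0.03, 0.0]
   [0.0, 0.0, -0.03, 0.0]
```

apply_moves --plan '[{"tx": 0.026, "ty": 0.012, "tz": 0.007, "yaw": 10}, {"tx": 0.029, "ty": 0.007, "tz": 0.008, "yaw": 9.5}, {"tx": 0.029, "ty": 0.003, "tz": 0.007, "yaw": 10}, {"tx": 0.029, "ty": -0.003, "tz": 0.008, "yaw": 10}, {"tx": 0.028, "ty": -0.007, "tz": 0.007, "yaw": 9.5}, {"tx": 0.026, "ty": -0.012, "tz": 0.008, "yaw": 10}, {"tx": 0.024, "ty": -0.017, "tz": 0.007, "yaw": 10}, {"tx": 0.021, "ty": -0.02, "tz": 0.008, "yaw": 9.5}]' --grip 0.8

```text
t: 15.8
tcp_pos: [0.466, -0.1152, 0.0684]
ee_rot: [[-0.998, -0.07, -0.001], [-0.07, 0.998, -0.0], [0.001, -0.0, -1.0]]
force: [0.3, 0.3, 0.5]
width: 0.0682
gripper_force: 0.0
```

apply_moves --plan '[{"tx": 0, "ty": 0, "tz": 0.033, "yaw": 0}, {"tx": 0, "ty": 0, "tz": 0.024, "yaw": 0}, {"tx": 0, "ty": 0, "tz": 0.009, "yaw": 0}, {"tx": 0, "ty": 0, "tz": 0, "yaw": 0}, {"tx": 0, "ty": 0, "tz": 0, "yaw": 0}]'

```text
t: 16.42
tcp_pos: [0.4675, -0.1143, 0.0036]
ee_rot: [[-0.997, -0.075, 0.001], [-0.075, 0.997, -0.0], [-0.001, -0.0, -1.0]]
force: [-0.7, 0.6, 0.2]
width: 0.0684
gripper_force: 0.0
```

apply_moves --plan '[{"tx": 0, "ty": 0, "tz": 0, "yaw": 0}, {"tx": 0, "ty": 0, "tz": 0, "yaw": 0}, {"tx": 0, "ty": 0, "tz": 0, "yaw": 0}, {"tx": 0, "ty": 0, "tz": 0, "yaw": 0}, {"tx": 0, "ty": 0, "tz": 0, "yaw": 0}, {"tx": 0, "ty": 0, "tz": -0.048, "yaw": 0}, {"tx": 0, "ty": 0, "tz": -0.049, "yaw": 0}]' --grip 0

```text
t: 17.3
tcp_pos: [0.4664, -0.114, 0.1008]
ee_rot: [[-0.997, -0.075, -0.001], [-0.075, 0.997, 0.0], [0.001, 0.0, -1.0]]
force: [1.4, -0.7, -0.1]
width: 0.0224
gripper_force: 49.4
```

apply_moves --plan '[{"tx": -0.029, "ty": 0.04, "tz": 0, "yaw": 4}, {"tx": -0.026, "ty": 0.042, "tz": 0, "yaw": 3.5}, {"tx": -0.024, "ty": 0.043, "tz": 0, "yaw": 4}, {"tx": 0, "ty": 0, "tz": 0.03, "yaw": 0}, {"tx": 0, "ty": 0, "tz": 0.022, "yaw": 0}, {"tx": 0, "ty": 0, "tz": 0.008, "yaw": 0}, {"tx": 0, "ty": 0, "tz": 0, "yaw": 0}]'

```text
t: 18.18
tcp_pos: [0.5449, 0.0115, 0.04]
ee_rot: [[-0.992, 0.125, -0.0], [0.125, 0.992, -0.0], [0.0, -0.0, -1.0]]
force: [0.8, -0.3, -0.5]
width: 0.0225
gripper_force: 50.3
```

apply_moves --plan '[{"tx": -0.001, "ty": 0.002, "tz": 0, "yaw": 0}, {"tx": 0, "ty": 0, "tz": 0, "yaw": 0}]'

```text
t: 18.42
tcp_pos: [0.5466, 0.0135, 0.0403]
ee_rot: [[-0.992, 0.125, 0.001], [0.125, 0.992, -0.0], [-0.001, 0.0, -1.0]]
force: [-1.1, -0.2, 0.3]
width: 0.0225
gripper_force: 50.3
```

apply_moves --plan '[{"tx": 0, "ty": 0, "tz": 0, "yaw": 0}, {"tx": 0, "ty": 0, "tz": 0, "yaw": 0}, {"tx": 0, "ty": 0, "tz": 0, "yaw": 0}, {"tx": 0, "ty": 0, "tz": -0.02, "yaw": 0}, {"tx": 0, "ty": 0, "tz": -0.04, "yaw": 0}, {"tx": 0, "ty": 0, "tz": -0.03, "yaw": 0}, {"tx": 0, "ty": 0.05, "tz": 0, "yaw": 0}, {"tx": 0, "ty": 0, "tz": 0, "yaw": 0}]' --grip 0.5

```text
t: 19.42
tcp_pos: [0.553, 0.0653, 0.1302]
ee_rot: [[-0.992, 0.123, 0.001], [0.123, 0.992, 0.001], [-0.001, 0.001, -1.0]]
force: [0.5, -0.1, 0.8]
width: 0.0426
gripper_force: 0.0
```

Run:
```python
from h import *
slats()
o=get_obs();print(o["tcp_pos"],ang())
job(.456,-.188,7.8,.006,2,1)
```

```text
top z11.6 [ 455.1 -283.3  110.    27.9   15.5] 430 car [-341.5   53.1]
top z11.7 [ 455.8 -188.1  110.    24.6    7.9] 415 car [-246.9   64.2]
top z14.4 [467.9  -2.6  74.3  27.6  -4.9] 90 car [-61.4  75.1]
top z47.5 [547.8  11.2 110.3  23.8  -6.3] 289 car [-37.8  -2.5]
side z37.2 [586.2  59.5  81.6  24.4  83.3] 461 car [ 14.9 -34.6]
side z37.1 [518.9  72.5  74.3  24.5  82.4] 389 car [19.5 33.8]
side z49.0 [571.5  10.3  64.6  26.3  -5.5] 346 car [-35.7 -26.1]
[0.55224807 0.06338828 0.1296296 ] 172.8839658530179
-> [0.456, -0.188, 0.07, 187.8] 5 rows
   [0.013, -0.052, 0.012, -3.0]
   [0.015, -0.052, 0.012, -3.0]
   [0.019, -0.05, 0.012, -3.0]
   [0.021, -0.05, 0.012, -3.0]
   [0.023, -0.049, 0.012, -3.0]
-> [0.456, -0.188, 0.003, 187.8] 2 rows
   [0.0, 0.0, 0.033, 0.0]
   [0.0, 0.0, 0.034, 0.0]
grip
-> [0.456, -0.188, 0.1, 187.8] 2 rows
   [0.0, 0.0, -0.049, 0.0]
   [0.0, 0.0, -0.048, 0.0]
-> [0.554, 0.084, 0.1, 172.9] 6 rows
   [-0.022, 0.043, -0.0, 2.5]
   [-0.021, 0.043, -0.0, 2.5]
   [-0.019, 0.045, -0.0, 2.5]
   [-0.016, 0.045, -0.0, 2.5]
   [-0.015, 0.046, -0.0, 2.5]
   [-0.013, 0.047, -0.0, 2.5]
-> [0.554, 0.084, 0.04, 172.9] 2 rows
   [0.0, -0.0, 0.03, -0.0]
   [0.0, -0.0, 0.03, -0.0]
release 0.5
-> [0.554, 0.084, 0.13, 172.9] 3 rows
   [0.0, -0.0, -0.03, -0.0]
   [0.0, -0.0, -0.03, -0.0]
   [0.0, -0.0, -0.03, -0.0]
```

apply_moves --plan '[{"tx": 0.013, "ty": -0.052, "tz": 0.012, "yaw": -3}, {"tx": 0.015, "ty": -0.052, "tz": 0.012, "yaw": -3}, {"tx": 0.019, "ty": -0.05, "tz": 0.012, "yaw": -3}, {"tx": 0.021, "ty": -0.05, "tz": 0.012, "yaw": -3}, {"tx": 0.023, "ty": -0.049, "tz": 0.012, "yaw": -3}, {"tx": 0, "ty": 0, "tz": 0.033, "yaw": 0}, {"tx": 0, "ty": 0, "tz": 0.024, "yaw": 0}, {"tx": 0, "ty": 0, "tz": 0.009, "yaw": 0}]' --grip 0.8

```text
t: 20.52
tcp_pos: [0.4545, -0.1891, 0.0025]
ee_rot: [[-0.991, -0.134, -0.002], [-0.134, 0.991, 0.001], [0.002, 0.001, -1.0]]
force: [0.8, -0.3, 0.5]
width: 0.0684
gripper_force: 0.0
```

apply_moves --plan '[{"tx": 0, "ty": 0, "tz": 0, "yaw": 0}, {"tx": 0, "ty": 0, "tz": 0, "yaw": 0}, {"tx": 0, "ty": 0, "tz": 0, "yaw": 0}, {"tx": 0, "ty": 0, "tz": 0, "yaw": 0}, {"tx": 0, "ty": 0, "tz": 0, "yaw": 0}, {"tx": 0, "ty": 0, "tz": -0.048, "yaw": 0}, {"tx": 0, "ty": 0, "tz": -0.049, "yaw": 0}]' --grip 0

```text
t: 21.4
tcp_pos: [0.4558, -0.1883, 0.1022]
ee_rot: [[-0.991, -0.136, -0.001], [-0.136, 0.991, 0.0], [0.001, 0.0, -1.0]]
force: [1.2, -0.7, -0.5]
width: 0.0225
gripper_force: 49.3
```

apply_moves --plan '[{"tx": -0.022, "ty": 0.043, "tz": 0, "yaw": 2.5}, {"tx": -0.021, "ty": 0.043, "tz": 0, "yaw": 2.5}, {"tx": -0.019, "ty": 0.045, "tz": 0, "yaw": 2.5}, {"tx": -0.016, "ty": 0.045, "tz": 0, "yaw": 2.5}, {"tx": -0.015, "ty": 0.046, "tz": 0, "yaw": 2.5}, {"tx": -0.013, "ty": 0.047, "tz": 0, "yaw": 2.5}, {"tx": 0, "ty": 0, "tz": 0, "yaw": 0}, {"tx": 0, "ty": 0, "tz": 0.03, "yaw": 0}]'

```text
t: 22.4
tcp_pos: [0.5567, 0.0846, 0.0726]
ee_rot: [[-0.992, 0.123, 0.005], [0.123, 0.992, 0.0], [-0.004, 0.001, -1.0]]
force: [0.2, 0.1, -0.6]
width: 0.0222
gripper_force: 49.3
```

apply_moves --plan '[{"tx": 0, "ty": 0, "tz": 0.022, "yaw": 0}, {"tx": 0, "ty": 0, "tz": 0.008, "yaw": 0}, {"tx": 0, "ty": 0, "tz": 0, "yaw": 0}]'

```text
t: 22.78
tcp_pos: [0.5549, 0.0834, 0.0416]
ee_rot: [[-0.992, 0.125, 0.0], [0.125, 0.992, -0.0], [-0.0, -0.0, -1.0]]
force: [0.5, 0.2, -0.1]
width: 0.0221
gripper_force: 49.3
```

apply_moves --plan '[{"tx": 0, "ty": 0, "tz": 0.001, "yaw": 0}, {"tx": 0, "ty": 0, "tz": 0, "yaw": 0}, {"tx": 0, "ty": 0, "tz": 0, "yaw": 0}, {"tx": 0, "ty": 0, "tz": -0.02, "yaw": 0}, {"tx": 0, "ty": 0, "tz": -0.04, "yaw": 0}, {"tx": 0, "ty": 0, "tz": -0.03, "yaw": 0}, {"tx": 0, "ty": 0.06, "tz": 0, "yaw": 0}, {"tx": 0, "ty": 0, "tz": 0, "yaw": 0}]' --grip 0.5

```text
t: 23.78
tcp_pos: [0.5632, 0.1464, 0.1303]
ee_rot: [[-0.993, 0.122, 0.001], [0.122, 0.993, 0.001], [-0.001, 0.001, -1.0]]
force: [0.8, 0.1, -0.9]
width: 0.0429
gripper_force: 0.0
```

Run:
```python
from h import *
slats()
o=get_obs();print(o["tcp_pos"],ang())
save(np.load("last_top.npz"),"top2.png")
job(.4555,-.2845,15,.006,3,1,.11)
```

```text
top z11.7 [ 455.2 -284.3  109.7   24.8   15. ] 424 car [-342.5   52.9]
top z35.6 [583.5  43.1  45.3  24.6  83.3] 181 car [ -1.7 -34. ]
top z36.0 [513.7  51.7  46.6  27.6  84.2] 192 car [-1.8 36.4]
top z47.5 [554.6  81.2 109.8  24.2  -7.3] 438 car [32.5 -0.6]
top z47.5 [547.8  11.4 109.8  24.2  -6.3] 434 car [-37.6  -2.5]
side z37.2 [585.2  40.1  42.4  28.7  87.6] 234 car [ -4.5 -36. ]
side z49.1 [579.2   8.9  49.   26.8  -6.1] 278 car [-36.2 -33.9]
side z49.0 [580.4  79.4  61.5  26.8  -7. ] 372 car [ 33.9 -26.4]
[0.5622052  0.14381213 0.12956825] 172.89638523367822
-> [0.456, -0.284, 0.07, 195.0] 8 rows
   [0.007, -0.055, 0.007, -3.0]
   [0.009, -0.054, 0.008, -2.5]
   [0.012, -0.054, 0.007, -3.0]
   [0.015, -0.053, 0.008, -2.5]
   [0.017, -0.053, 0.007, -3.0]
   [0.019, -0.051, 0.008, -2.5]
   [0.022, -0.051, 0.007, -3.0]
   [0.025, -0.049, 0.008, -2.5]
-> [0.456, -0.284, 0.003, 195.0] 2 rows
   [-0.0, -0.0, 0.033, -0.0]
   [-0.0, -0.0, 0.034, -0.0]
grip
-> [0.456, -0.284, 0.11, 195.0] 2 rows
   [-0.0, -0.0, -0.054, -0.0]
   [-0.0, -0.0, -0.053, -0.0]
-> [0.515, 0.053, 0.11, 262.9] 7 rows
   [-0.021, 0.044, -0.0, -9.5]
   [-0.028, 0.041, -0.0, -10.0]
   [-0.034, 0.035, -0.0, -9.5]
   [-0.039, 0.029, -0.0, -10.0]
   [-0.044, 0.021, -0.0, -9.5]
   [-0.047, 0.014, -0.0, -10.0]
   [-0.049, 0.005, -0.0, -9.5]
-> [0.515, 0.053, 0.052, 262.9] 2 rows
   [-0.0, 0.0, 0.029, -0.0]
   [-0.0, 0.0, 0.029, -0.0]
release 0.5
-> [0.515, 0.053, 0.14, 262.9] 2 rows
   [-0.0, 0.0, -0.044, -0.0]
   [-0.0, 0.0, -0.044, -0.0]
```

View pics/top2.png

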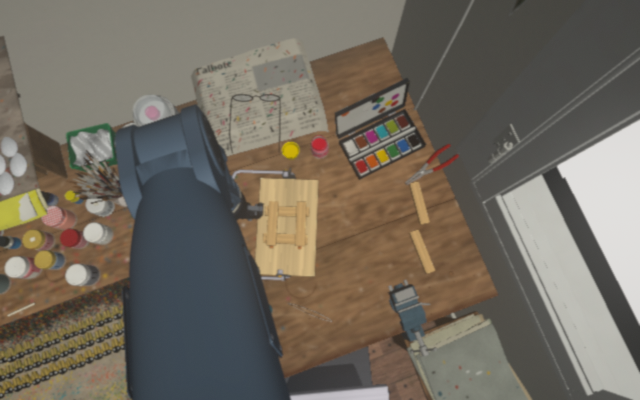

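The 2x2 crosswise tower stands at (287,227). Two slats are left, at (420,203) and (423,252).

apply_moves --plan '[{"tx": 0.007, "ty": -0.055, "tz": 0.007, "yaw": -3}, {"tx": 0.009, "ty": -0.054, "tz": 0.008, "yaw": -2.5}, {"tx": 0.012, "ty": -0.054, "tz": 0.007, "yaw": -3}, {"tx": 0.015, "ty": -0.053, "tz": 0.008, "yaw": -2.5}, {"tx": 0.017, "ty": -0.053, "tz": 0.007, "yaw": -3}, {"tx": 0.019, "ty": -0.051, "tz": 0.008, "yaw": -2.5}, {"tx": 0.022, "ty": -0.051, "tz": 0.007, "yaw": -3}, {"tx": 0.025, "ty": -0.049, "tz": 0.008, "yaw": -2.5}]' --grip 0.8

```text
t: 24.88
tcp_pos: [0.4531, -0.2868, 0.0696]
ee_rot: [[-0.967, -0.256, -0.0], [-0.256, 0.967, -0.0], [0.0, -0.0, -1.0]]
force: [0.6, -0.4, -1.2]
width: 0.0685
gripper_force: 0.0
```

apply_moves --plan '[{"tx": 0, "ty": 0, "tz": 0.033, "yaw": 0}, {"tx": 0, "ty": 0, "tz": 0.024, "yaw": 0}, {"tx": 0, "ty": 0, "tz": 0.009, "yaw": 0}, {"tx": 0, "ty": 0, "tz": 0, "yaw": 0}]'

```text
t: 25.38
tcp_pos: [0.4541, -0.2845, 0.0037]
ee_rot: [[-0.967, -0.255, -0.001], [-0.255, 0.967, 0.0], [0.001, 0.001, -1.0]]
force: [0.0, 1.0, -0.8]
width: 0.0682
gripper_force: 0.0
```

apply_moves --plan '[{"tx": 0, "ty": 0, "tz": 0, "yaw": 0}, {"tx": 0, "ty": 0, "tz": 0, "yaw": 0}, {"tx": 0, "ty": 0, "tz": 0, "yaw": 0}, {"tx": 0, "ty": 0, "tz": 0, "yaw": 0}, {"tx": 0, "ty": 0, "tz": 0, "yaw": 0}, {"tx": 0, "ty": 0, "tz": -0.053, "yaw": 0}, {"tx": 0, "ty": 0, "tz": -0.054, "yaw": 0}]' --grip 0

```text
t: 26.25
tcp_pos: [0.4544, -0.2841, 0.1121]
ee_rot: [[-0.967, -0.256, -0.001], [-0.256, 0.967, 0.0], [0.001, 0.001, -1.0]]
force: [1.8, -0.6, -0.4]
width: 0.0223
gripper_force: 49.4
```

apply_moves --plan '[{"tx": -0.021, "ty": 0.044, "tz": 0, "yaw": -9.5}, {"tx": -0.028, "ty": 0.041, "tz": 0, "yaw": -10}, {"tx": -0.034, "ty": 0.035, "tz": 0, "yaw": -9.5}, {"tx": -0.039, "ty": 0.029, "tz": 0, "yaw": -10}, {"tx": -0.044, "ty": 0.021, "tz": 0, "yaw": -9.5}, {"tx": -0.047, "ty": 0.014, "tz": 0, "yaw": -10}, {"tx": -0.049, "ty": 0.005, "tz": 0, "yaw": -9.5}, {"tx": 0, "ty": 0, "tz": 0, "yaw": 0}]'

```text
t: 27.25
tcp_pos: [0.5163, 0.056, 0.1111]
ee_rot: [[-0.119, -0.993, 0.001], [-0.993, 0.119, 0.001], [-0.001, -0.001, -1.0]]
force: [0.4, -0.7, -0.0]
width: 0.0221
gripper_force: 49.4
```

apply_moves --plan '[{"tx": 0, "ty": 0, "tz": 0.029, "yaw": 0}, {"tx": 0, "ty": 0, "tz": 0.021, "yaw": 0}, {"tx": 0, "ty": 0, "tz": 0.008, "yaw": 0}, {"tx": 0, "ty": 0, "tz": 0, "yaw": 0}]'

```text
t: 27.75
tcp_pos: [0.5154, 0.0524, 0.053]
ee_rot: [[-0.126, -0.992, -0.001], [-0.992, 0.126, -0.0], [0.0, 0.0, -1.0]]
force: [0.2, 1.3, -0.3]
width: 0.0223
gripper_force: 49.4
```

apply_moves --plan '[{"tx": 0, "ty": 0, "tz": 0.001, "yaw": 0}, {"tx": 0, "ty": 0, "tz": 0, "yaw": 0}, {"tx": 0, "ty": 0, "tz": 0, "yaw": 0}, {"tx": 0, "ty": 0, "tz": -0.02, "yaw": 0}, {"tx": 0, "ty": 0, "tz": -0.04, "yaw": 0}, {"tx": 0, "ty": 0, "tz": -0.03, "yaw": 0}, {"tx": -0.055, "ty": 0, "tz": 0, "yaw": 0}, {"tx": -0.04, "ty": 0, "tz": 0, "yaw": 0}]' --grip 0.5

```text
t: 28.75
tcp_pos: [0.5283, 0.1485, 0.1426]
ee_rot: [[-0.126, -0.992, 0.002], [-0.992, 0.126, 0.001], [-0.001, -0.002, -1.0]]
force: [-0.0, -0.8, -0.5]
width: 0.0431
gripper_force: 0.0
```

Run:
```python
from h import *
slats()
c=np.load("last_top.npz");W=cloud(c);hsv=cv2.cvtColor(c["image"],cv2.COLOR_RGB2HSV)
m=(W[...,2]>.007)&(W[...,2]<.018)&(W[...,1]<-.2)&(W[...,1]>-.42)&(W[...,0]>.4)&(W[...,0]<.75)&(hsv[...,2]>120)
for s in comps(W,m,60): print(rect(W[s]),s.sum())
o=get_obs();print(o["tcp_pos"],ang())
job(.5795,-.295,7.1,.006,3,-1,.11)
```

```text
top z11.6 [566.  -49.  110.   23.9  -1.3] 387 car [-95.3 -28. ]
top z13.9 [550.7  35.   38.9  30.6  -4.3] 85 car [-13.8  -2.4]
top z35.5 [581.   27.4  77.9  24.3  81.8] 305 car [-17.6 -33.4]
top z47.7 [571.   79.4  76.6  24.3  -7. ] 304 car [ 32.8 -17.1]
top z50.8 [511.7  23.8  51.1  24.2  82.8] 168 car [-29.7  34.9]
top z59.6 [517.1  69.3  70.2  24.3  83. ] 263 car [16.1 35.2]
side z13.0 [567.5 -42.6 109.4  37.1  -1. ] 504 car [-88.7 -28.7]
side z37.4 [582.4  26.2  73.5  24.1  83.1] 364 car [-18.6 -35. ]
side z50.8 [516.2  17.6  40.8  20.7  74.6] 113 car [-35.3  29.7]
side z49.1 [581.4  79.3  58.7  26.   -9.1] 350 car [ 33.9 -27.4]
[ 733.6 -271.8   38.4   21.6   21.8] 81
[ 681.7 -342.4  134.3   20.2  -50.5] 121
[ 710.8 -214.1   39.3   25.1   21.3] 133
[ 673.3 -371.4   86.3    7.6  -65.3] 60
[ 588.8 -293.3  130.3   29.3   10.7] 426
[0.52819636 0.15037267 0.14192141] -97.01265249681353
-> [0.58, -0.295, 0.07, 187.1] 8 rows
   [0.054, -0.013, 0.009, 9.5]
   [0.052, -0.022, 0.009, 9.5]
   [0.047, -0.03, 0.009, 9.5]
   [0.042, -0.038, 0.009, 9.5]
   [0.035, -0.044, 0.009, 9.5]
   [0.027, -0.049, 0.009, 9.5]
   [0.018, -0.053, 0.009, 9.5]
   [0.01, -0.055, 0.009, 9.5]
-> [0.58, -0.295, 0.003, 187.1] 2 rows
   [0.0, 0.0, 0.033, -0.0]
   [0.0, 0.0, 0.034, -0.0]
grip
-> [0.58, -0.295, 0.11, 187.1] 2 rows
   [0.0, 0.0, -0.054, -0.0]
   [0.0, 0.0, -0.053, -0.0]
-> [0.585, 0.045, 0.11, 262.9] 8 rows
   [-0.006, 0.042, -0.0, -9.5]
   [-0.012, 0.041, -0.0, -9.5]
   [-0.02, 0.037, -0.0, -9.5]
   [-0.025, 0.035, -0.0, -9.5]
   [-0.03, 0.029, -0.0, -9.5]
   [-0.035, 0.024, -0.0, -9.5]
   [-0.039, 0.018, -0.0, -9.5]
   [-0.041, 0.012, -0.0, -9.5]
-> [0.585, 0.045, 0.052, 262.9] 2 rows
   [0.0, -0.0, 0.029, 0.0]
   [0.0, -0.0, 0.029, 0.0]
release 0.5
-> [0.585, 0.045, 0.14, 262.9] 2 rows
   [0.0, -0.0, -0.044, 0.0]
   [0.0, -0.0, -0.044, 0.0]
```

The last scan shows the right-hand layer-2 slat was knocked off. It now lies flat on the desk at about (566,-49) mm, so the layer-3 slat sags. I'll look closer.

Run:
```python
from h import *
t=np.load("last_top.npz")["image"][170:290,230:350];s=np.load("last_side.npz")["image"][160:290,280:440]
cv2.imwrite("pics/z1.png",np.hstack([cv2.resize(t,(400,400)),cv2.resize(s,(400,400))])[...,::-1])
W=cloud(np.load("last_side.npz"));d=W[...,:2]-C;x=d@ex*1000;y=d@ey*1000
W2=cloud(np.load("last_top.npz"));d2=W2[...,:2]-C;x2=d2@ex*1000;y2=d2@ey*1000
for a in range(-70,80,10):
    f=lambda X,Y,Z:[int(np.median(Z[m])) if (m:=(abs(X-a)<5)&(abs(Y-35)<8)).sum()>3 else None][0]
    print(a,f(x,y,W[...,2]*1000),f(x2,y2,W2[...,2]*1000))
```

```text
-70 None 16
-60 None 15
-50 49 48
-40 51 50
-30 53 51
-20 53 52
-10 None 54
0 None 56
10 None 58
20 None 59
30 None 586
40 None 626
50 37 646
60 17 634
70 16 635
```

View pics/z1.png

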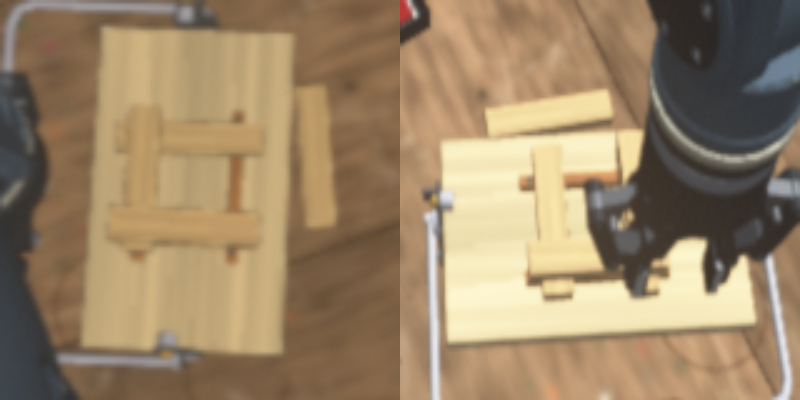

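The sagging slat's left end rests on layer 2 and its right end on layer 1, a tilt of about 9.5°. The knocked slat lies beside the board, at (316,155) in the crop. I'll move the sagging slat down into the empty layer-2 place.

Run:
```python
from h import *
g=car(-.002,.035);t=car(-.036,0)
s=plan([(*g,.10,262.9),(*g,.046,262.9)],step=.05)
s=plan([(*g,.10,262.9),(*t,.10,172.9),(*t,.045,172.9)],s)
```

```text
-> [0.515, 0.051, 0.1, 262.9] 3 rows
   [0.033, 0.0, 0.014, 0.0]
   [0.034, 0.001, 0.014, 0.0]
   [0.033, -0.0, 0.014, 0.0]
-> [0.515, 0.051, 0.046, 262.9] 2 rows
   [-0.0, -0.0, 0.027, 0.0]
   [-0.0, -0.0, 0.027, 0.0]
-> [0.515, 0.051, 0.1, 262.9] 2 rows
   [-0.0, -0.0, -0.027, 0.0]
   [-0.0, -0.0, -0.027, 0.0]
-> [0.546, 0.013, 0.1, 172.9] 10 rows
   [0.003, -0.003, -0.0, 9.0]
   [0.003, -0.005, -0.0, 9.0]
   [0.002, -0.004, -0.0, 9.0]
   [0.002, -0.005, -0.0, 9.0]
   [0.001, -0.004, -0.0, 9.0]
   [-0.001, -0.005, -0.0, 9.0]
   [-0.0, -0.005, -0.0, 9.0]
   [-0.002, -0.005, -0.0, 9.0]
   [-0.002, -0.004, -0.0, 9.0]
   [-0.003, -0.004, -0.0, 9.0]
-> [0.546, 0.013, 0.045, 172.9] 2 rows
   [-0.0, 0.0, 0.027, 0.0]
   [-0.0, 0.0, 0.028, 0.0]
```

apply_moves --plan '[{"tx": 0.033, "ty": 0, "tz": 0.014, "yaw": 0}, {"tx": 0.034, "ty": 0.001, "tz": 0.014, "yaw": 0}, {"tx": 0.033, "ty": 0, "tz": 0.014, "yaw": 0}, {"tx": 0, "ty": 0, "tz": 0.027, "yaw": 0}, {"tx": 0, "ty": 0, "tz": 0.021, "yaw": 0}, {"tx": 0, "ty": 0, "tz": 0.006, "yaw": 0}, {"tx": 0, "ty": 0, "tz": 0, "yaw": 0}]' --grip 0.6

```text
t: 29.72
tcp_pos: [0.514, 0.0479, 0.0459]
ee_rot: [[-0.125, -0.992, -0.0], [-0.992, 0.125, -0.0], [0.0, 0.0, -1.0]]
force: [0.1, -1.2, 0.7]
width: 0.051
gripper_force: 0.0
```

apply_moves --plan '[{"tx": 0, "ty": 0, "tz": 0, "yaw": 0}, {"tx": 0, "ty": 0, "tz": 0, "yaw": 0}, {"tx": 0, "ty": 0, "tz": 0, "yaw": 0}, {"tx": 0, "ty": 0, "tz": 0, "yaw": 0}, {"tx": 0, "ty": 0, "tz": -0.027, "yaw": 0}, {"tx": 0, "ty": 0, "tz": -0.027, "yaw": 0}]' --grip 0

```text
t: 30.48
tcp_pos: [0.5138, 0.0481, 0.1004]
ee_rot: [[-0.125, -0.992, -0.001], [-0.992, 0.125, -0.0], [0.0, 0.001, -1.0]]
force: [0.9, 0.3, 0.6]
width: 0.0225
gripper_force: 49.1
```

apply_moves --plan '[{"tx": 0.003, "ty": -0.003, "tz": 0, "yaw": 9}, {"tx": 0.003, "ty": -0.005, "tz": 0, "yaw": 9}, {"tx": 0.002, "ty": -0.004, "tz": 0, "yaw": 9}, {"tx": 0.002, "ty": -0.005, "tz": 0, "yaw": 9}, {"tx": 0.001, "ty": -0.004, "tz": 0, "yaw": 9}, {"tx": -0.001, "ty": -0.005, "tz": 0, "yaw": 9}, {"tx": 0, "ty": -0.005, "tz": 0, "yaw": 9}, {"tx": -0.002, "ty": -0.005, "tz": 0, "yaw": 9}]'

```text
t: 31.48
tcp_pos: [0.5385, 0.0172, 0.0999]
ee_rot: [[-0.983, -0.183, -0.0], [-0.183, 0.983, -0.0], [0.0, -0.0, -1.0]]
force: [0.3, 0.1, -0.5]
width: 0.0224
gripper_force: 49.1
```

apply_moves --plan '[{"tx": -0.002, "ty": -0.004, "tz": 0, "yaw": 9}, {"tx": -0.003, "ty": -0.004, "tz": 0, "yaw": 9}, {"tx": 0, "ty": 0, "tz": 0.027, "yaw": 0}, {"tx": 0, "ty": 0, "tz": 0.02, "yaw": 0}, {"tx": 0, "ty": 0, "tz": 0.006, "yaw": 0}, {"tx": 0, "ty": 0, "tz": 0, "yaw": 0}]'

```text
t: 32.22
tcp_pos: [0.5443, 0.0099, 0.047]
ee_rot: [[-0.992, 0.125, -0.0], [0.125, 0.992, -0.0], [0.0, -0.0, -1.0]]
force: [-0.8, 0.3, -0.4]
width: 0.0222
gripper_force: 49.2
```

apply_moves --plan '[{"tx": -0.001, "ty": 0.004, "tz": 0.001, "yaw": 0}, {"tx": 0, "ty": 0, "tz": 0.002, "yaw": 0}, {"tx": 0, "ty": 0, "tz": 0.001, "yaw": 0}, {"tx": 0, "ty": 0, "tz": 0.001, "yaw": 0}]'

```text
t: 32.72
tcp_pos: [0.5471, 0.0141, 0.0431]
ee_rot: [[-0.992, 0.125, 0.003], [0.125, 0.992, 0.001], [-0.003, 0.001, -1.0]]
force: [0.9, 0.7, 9.2]
width: 0.0225
gripper_force: 50.7
```

apply_moves --plan '[{"tx": 0, "ty": 0, "tz": 0, "yaw": 0}, {"tx": 0, "ty": 0, "tz": 0, "yaw": 0}, {"tx": 0, "ty": 0, "tz": 0, "yaw": 0}, {"tx": 0, "ty": 0, "tz": -0.02, "yaw": 0}, {"tx": 0, "ty": 0, "tz": -0.04, "yaw": 0}, {"tx": 0, "ty": 0, "tz": -0.03, "yaw": 0}, {"tx": 0, "ty": 0.055, "tz": 0, "yaw": 0}, {"tx": 0, "ty": 0.055, "tz": 0, "yaw": 0}]' --grip 0.5

```text
t: 33.72
tcp_pos: [0.5602, 0.1235, 0.1324]
ee_rot: [[-0.992, 0.127, 0.001], [0.127, 0.992, 0.0], [-0.001, 0.0, -1.0]]
force: [0.3, 0.5, 0.5]
width: 0.0431
gripper_force: 0.0
```

Run:
```python
from h import *
slats()
o=get_obs();print(o["tcp_pos"],ang())
job(.5665,-.0485,-1.3,.006,3,1,.11)
```

```text
top z11.5 [566.1 -49.1 110.   23.9  -1.2] 384 car [-95.4 -28.1]
top z35.5 [583.   43.2  45.5  24.9  83.4] 181 car [ -1.7 -33.5]
top z35.7 [511.3  52.2  45.2  30.3  81.9] 184 car [-1.6 38.8]
top z47.6 [554.1  81.1 109.7  24.3  -7.3] 341 car [32.4 -0.1]
top z47.8 [550.8  11.4 109.3  24.   -7.5] 435 car [-37.2  -5.4]
side z13.0 [580.3 -45.5  83.7  32.6  -3.2] 376 car [-90.  -41.7]
side z37.3 [591.7  38.9  42.5  39.1  82.6] 240 car [ -4.9 -42.6]
side z49.1 [581.2   9.1  52.5  25.7  -7.2] 288 car [-35.7 -35.9]
side z49.2 [579.4  79.6  61.7  25.5  -6.4] 381 car [ 34.  -25.4]
[0.56021518 0.12711211 0.13174252] 173.03995395734717
-> [0.566, -0.048, 0.07, 178.7] 4 rows
   [-0.007, -0.043, 0.015, -1.5]
   [-0.006, -0.044, 0.016, -1.5]
   [-0.004, -0.044, 0.015, -1.0]
   [-0.004, -0.043, 0.016, -1.5]
-> [0.566, -0.048, 0.003, 178.7] 2 rows
   [-0.0, -0.0, 0.033, -0.0]
   [-0.0, -0.0, 0.034, -0.0]
grip
-> [0.566, -0.048, 0.11, 178.7] 2 rows
   [-0.0, -0.0, -0.054, -0.0]
   [-0.0, -0.0, -0.053, -0.0]
-> [0.515, 0.053, 0.11, 262.9] 9 rows
   [0.006, 0.011, -0.0, -9.5]
   [0.004, 0.012, -0.0, -9.0]
   [0.002, 0.013, -0.0, -9.5]
   [0.0, 0.012, -0.0, -9.5]
   [-0.002, 0.013, -0.0, -9.5]
   [-0.004, 0.012, -0.0, -9.0]
   [-0.006, 0.011, -0.0, -9.5]
   [-0.007, 0.01, -0.0, -9.5]
   [-0.009, 0.009, -0.0, -9.5]
-> [0.515, 0.053, 0.052, 262.9] 2 rows
   [-0.0, -0.0, 0.029, 0.0]
   [-0.0, -0.0, 0.029, 0.0]
release 0.5
-> [0.515, 0.053, 0.14, 262.9] 2 rows
   [-0.0, -0.0, -0.044, 0.0]
   [-0.0, -0.0, -0.044, 0.0]
```

Layer 2 is complete again. The knocked slat is too close to the board to grip, so I'll press on it with shut fingers and drag it to the right.

apply_moves --plan '[{"tx": -0.007, "ty": -0.043, "tz": 0.015, "yaw": -1.5}, {"tx": -0.006, "ty": -0.044, "tz": 0.016, "yaw": -1.5}, {"tx": -0.004, "ty": -0.046, "tz": 0.015, "yaw": -1}, {"tx": -0.004, "ty": -0.045, "tz": 0.016, "yaw": -1.5}, {"tx": 0, "ty": 0, "tz": 0.03, "yaw": 0}, {"tx": 0, "ty": 0, "tz": 0.02, "yaw": 0}, {"tx": 0, "ty": 0, "tz": 0, "yaw": 0}, {"tx": 0, "ty": 0, "tz": 0, "yaw": 0}]' --grip 0

```text
t: 34.83
tcp_pos: [0.5652, -0.0566, 0.0205]
ee_rot: [[-1.0, 0.03, 0.001], [0.03, 1.0, -0.0], [-0.001, -0.0, -1.0]]
force: [-0.1, -0.6, 0.0]
width: -0.0003
gripper_force: 0.0
```

apply_moves --plan '[{"tx": 0, "ty": 0, "tz": 0.006, "yaw": 0}, {"tx": 0, "ty": 0, "tz": 0.004, "yaw": 0}, {"tx": 0, "ty": 0, "tz": 0.001, "yaw": 0}, {"tx": 0, "ty": 0, "tz": 0.001, "yaw": 0}, {"tx": 0, "ty": 0, "tz": 0, "yaw": 0}]'

```text
t: 35.45
tcp_pos: [0.5656, -0.0564, 0.0118]
ee_rot: [[-1.0, 0.029, 0.004], [0.029, 1.0, -0.001], [-0.004, -0.0, -1.0]]
force: [-12.2, 1.4, 41.5]
width: 0.0002
gripper_force: 21.0
```

apply_moves --plan '[{"tx": 0, "ty": 0, "tz": -0.002, "yaw": 0}, {"tx": 0, "ty": -0.01, "tz": 0, "yaw": 0}, {"tx": 0, "ty": -0.012, "tz": 0, "yaw": 0}, {"tx": 0, "ty": -0.012, "tz": 0, "yaw": 0}, {"tx": 0, "ty": -0.012, "tz": 0, "yaw": 0}, {"tx": 0, "ty": 0, "tz": 0, "yaw": 0}]'

```text
t: 36.2
tcp_pos: [0.5634, -0.1035, 0.0095]
ee_rot: [[-1.0, 0.031, -0.0], [0.031, 1.0, -0.0], [0.0, -0.0, -1.0]]
force: [-0.2, -0.2, -0.1]
width: 0.0001
gripper_force: 0.0
```

apply_moves --plan '[{"tx": 0, "ty": 0, "tz": -0.03, "yaw": 0}, {"tx": 0, "ty": 0, "tz": -0.045, "yaw": 0}, {"tx": 0, "ty": 0, "tz": -0.045, "yaw": 0}, {"tx": 0, "ty": 0.055, "tz": 0, "yaw": 0}, {"tx": 0, "ty": 0.055, "tz": 0, "yaw": 0}, {"tx": 0, "ty": 0.055, "tz": 0, "yaw": 0}, {"tx": 0, "ty": 0, "tz": 0, "yaw": 0}]' --grip 0.8

```text
t: 37.08
tcp_pos: [0.5682, 0.0661, 0.1296]
ee_rot: [[-1.0, 0.025, -0.0], [0.025, 1.0, 0.001], [0.0, 0.001, -1.0]]
force: [0.3, -1.0, -0.1]
width: 0.0687
gripper_force: 0.0
```

Run:
```python
from h import *
slats()
o=get_obs();print(o["tcp_pos"],ang())
```

```text
top z11.6 [566.1 -48.9 110.4  23.9  -1.3] 378 car [-95.2 -28.1]
top z13.9 [578.6 -17.6  74.5  26.6  -8.7] 113 car [-62.6 -36.6]
top z47.6 [550.7  11.3 108.7  23.9  -7.2] 285 car [-37.3  -5.4]
side z13.0 [ 5.845e+02 -4.360e+01  7.570e+01  3.520e+01 -1.000e-01] 326 car [-87.6 -45.7]
side z37.3 [515.5  49.4  43.6  24.2  81.9] 147 car [-3.9 34.3]
side z37.3 [584.3  41.   42.   23.8  82.9] 221 car [ -3.7 -35. ]
side z49.2 [580.9   9.3  52.9  25.8  -7.2] 285 car [-35.6 -35.6]
side z49.0 [555.6  83.1 109.7  25.3  -6.6] 676 car [34.5 -1.3]
[0.56817657 0.06310693 0.12955222] 178.40827796612035
```

The fingers slipped and the slat stayed put. The gap to the board is wider at its near end, about 13 mm, so I'll grip there with a small opening.

Run:
```python
from h import *
s=plan([(.521,-.049,.06,176.5),(.521,-.049,.025,176.5)],step=.045)
s=plan([(.521,-.049,.004,176.5)],s)
s=plan([(.521,-.049,.11,176.5)],s,step=.055)
s=plan([(*car(-.045,.035),.11,262.9+(176.5-178.7)),(*car(-.045,.035),.052,260.7)],s)
```

```text
-> [0.521, -0.049, 0.06, 176.5] 4 rows
   [0.011, -0.028, 0.017, 0.5]
   [0.011, -0.029, 0.018, 0.5]
   [0.01, -0.028, 0.017, 0.5]
   [0.011, -0.029, 0.018, 0.5]
-> [0.521, -0.049, 0.025, 176.5] 1 rows
   [-0.0, 0.0, 0.035, -0.0]
-> [0.521, -0.049, 0.004, 176.5] 1 rows
   [-0.0, 0.0, 0.021, -0.0]
-> [0.521, -0.049, 0.11, 176.5] 2 rows
   [-0.0, 0.0, -0.053, -0.0]
   [-0.0, 0.0, -0.053, -0.0]
-> [0.51, 0.009, 0.11, 260.7] 9 rows
   [0.002, 0.006, -0.0, -9.5]
   [0.0, 0.007, -0.0, -9.0]
   [-0.0, 0.006, -0.0, -9.5]
   [-0.002, 0.007, -0.0, -9.5]
   [-0.002, 0.006, -0.0, -9.5]
   [-0.004, 0.005, -0.0, -9.0]
   [-0.004, 0.005, -0.0, -9.5]
   [-0.005, 0.004, -0.0, -9.5]
   [-0.006, 0.003, -0.0, -9.5]
-> [0.51, 0.009, 0.052, 260.7] 2 rows
   [0.0, 0.0, 0.029, 0.0]
   [0.0, 0.0, 0.029, 0.0]
```

apply_moves --plan '[{"tx": 0.011, "ty": -0.028, "tz": 0.017, "yaw": 0.5}, {"tx": 0.011, "ty": -0.029, "tz": 0.018, "yaw": 0.5}, {"tx": 0.01, "ty": -0.028, "tz": 0.017, "yaw": 0.5}, {"tx": 0.011, "ty": -0.029, "tz": 0.018, "yaw": 0.5}, {"tx": 0, "ty": 0, "tz": 0.03, "yaw": 0}, {"tx": 0, "ty": 0, "tz": 0, "yaw": 0}, {"tx": 0, "ty": 0, "tz": 0, "yaw": 0}]' --grip 0.36

```text
t: 38.05
tcp_pos: [0.521, -0.0501, 0.0306]
ee_rot: [[-0.998, 0.065, 0.0], [0.065, 0.998, -0.0], [-0.0, -0.0, -1.0]]
force: [1.4, -1.0, 0.3]
width: 0.031
gripper_force: 0.0
```

Run:
```python
from h import *
save(read_camera("wrist"),"w2.png");o=get_obs();print(o["tcp_pos"],ang(),o["width"])
```

```text
[ 0.52137795 -0.04991019  0.03082979] 176.29216699986696 0.030765693450902198
```

View pics/w2.png

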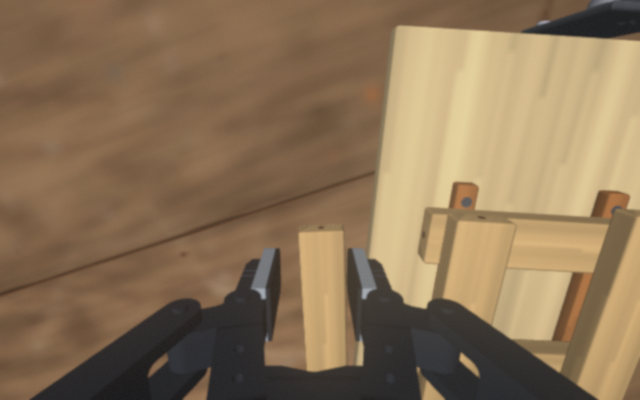

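The wrist view shows the slat's near end between the pads, at (322,230). The inner finger lines up with the gap beside the board edge at x≈372. I'll descend slowly.

apply_moves --plan '[{"tx": 0.001, "ty": 0, "tz": 0.01, "yaw": 0}, {"tx": 0, "ty": 0, "tz": 0.005, "yaw": 0}, {"tx": 0, "ty": 0, "tz": 0.003, "yaw": 0}, {"tx": 0, "ty": 0, "tz": 0, "yaw": 0}]'

```text
t: 38.6
tcp_pos: [0.5195, -0.0494, 0.0116]
ee_rot: [[-0.998, 0.064, -0.0], [0.064, 0.998, -0.0], [0.0, -0.0, -1.0]]
force: [-1.0, -0.0, 0.2]
width: 0.0305
gripper_force: 0.0
```

No contact, and the tips are below the board top.

apply_moves --plan '[{"tx": 0, "ty": 0, "tz": 0.004, "yaw": 0}, {"tx": 0, "ty": 0, "tz": 0.003, "yaw": 0}, {"tx": 0, "ty": 0, "tz": 0, "yaw": 0}]'

```text
t: 38.98
tcp_pos: [0.5197, -0.05, 0.0048]
ee_rot: [[-0.998, 0.065, 0.0], [0.065, 0.998, -0.001], [-0.0, -0.001, -1.0]]
force: [-0.5, -4.5, 1.6]
width: 0.031
gripper_force: 2.1
```

apply_moves --plan '[{"tx": 0, "ty": 0, "tz": 0, "yaw": 0}, {"tx": 0, "ty": 0, "tz": 0, "yaw": 0}, {"tx": 0, "ty": 0, "tz": 0, "yaw": 0}, {"tx": 0, "ty": 0, "tz": -0.025, "yaw": 0}, {"tx": 0, "ty": 0, "tz": -0.04, "yaw": 0}, {"tx": 0, "ty": 0, "tz": -0.041, "yaw": 0}]' --grip 0

```text
t: 39.72
tcp_pos: [0.5191, -0.0491, 0.1115]
ee_rot: [[-0.998, 0.064, -0.001], [0.064, 0.998, 0.001], [0.001, 0.001, -1.0]]
force: [1.1, 0.6, -0.2]
width: 0.0224
gripper_force: 48.6
```

Run:
```python
from h import *
save(read_camera("wrist"),"w3.png");o=get_obs();print(o["tcp_pos"],ang(),o["width"])
W=cloud(read_camera("side"));m=(W[...,2]>.09)&(W[...,2]<.135)&(abs(W[...,1]+.05)<.03)&(W[...,0]>.45)&(W[...,0]<.7)
for s in comps(W,m,50): print(rect(W[s]),np.median(W[s][:,2]),s.sum())
s=plan([(*car(-.045,.035),.11,260.7),(*car(-.045,.035),.052,260.7)])
```

```text
[ 0.52164126 -0.049319    0.11675152] 176.32694419484397 0.02267428494181745
[567.4 -51.4 114.3  42.4  -7.2] 0.12477662634187531 668
-> [0.51, 0.009, 0.11, 260.7] 9 rows
   [0.002, 0.006, 0.001, -9.5]
   [0.0, 0.007, 0.0, -9.0]
   [0.0, 0.007, 0.001, -9.5]
   [-0.001, 0.006, 0.0, -9.5]
   [-0.003, 0.006, 0.001, -9.5]
   [-0.003, 0.006, 0.0, -9.0]
   [-0.004, 0.005, 0.001, -9.5]
   [-0.005, 0.004, 0.0, -9.5]
   [-0.006, 0.003, 0.001, -9.5]
-> [0.51, 0.009, 0.052, 260.7] 2 rows
   [-0.0, 0.0, 0.029, 0.0]
   [-0.0, 0.0, 0.029, 0.0]
```

View pics/w3.png

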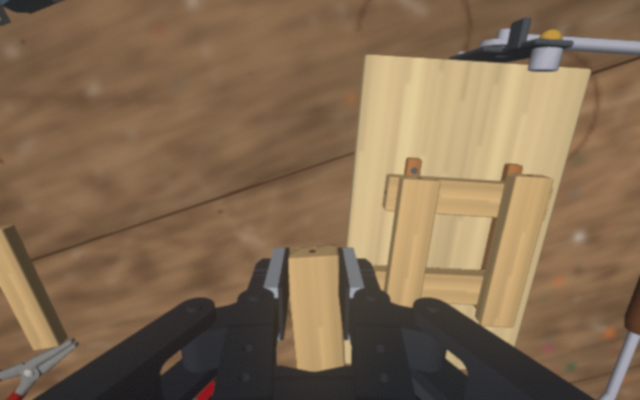

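The slat is held at its end and in line with the tool. I'll place it in layer 3, near side.

apply_moves --plan '[{"tx": 0.002, "ty": 0.006, "tz": 0, "yaw": -9.5}, {"tx": 0, "ty": 0.007, "tz": 0, "yaw": -9.5}, {"tx": 0, "ty": 0.007, "tz": 0, "yaw": -9.5}, {"tx": -0.001, "ty": 0.006, "tz": 0, "yaw": -9.5}, {"tx": -0.003, "ty": 0.006, "tz": 0, "yaw": -9.5}, {"tx": -0.003, "ty": 0.006, "tz": 0, "yaw": -9.5}, {"tx": -0.004, "ty": 0.005, "tz": 0, "yaw": -9.5}, {"tx": -0.005, "ty": 0.004, "tz": 0, "yaw": -9.5}]'

```text
t: 40.83
tcp_pos: [0.5074, 0.0022, 0.11]
ee_rot: [[-0.298, -0.954, -0.001], [-0.954, 0.298, 0.001], [-0.0, 0.001, -1.0]]
force: [0.3, 0.3, 0.1]
width: 0.0222
gripper_force: 48.6
```

apply_moves --plan '[{"tx": -0.006, "ty": 0.003, "tz": 0, "yaw": -9.5}, {"tx": 0, "ty": 0, "tz": 0.02, "yaw": 0}, {"tx": 0, "ty": 0, "tz": 0.02, "yaw": 0}, {"tx": 0, "ty": 0, "tz": 0, "yaw": 0}, {"tx": 0, "ty": 0, "tz": 0, "yaw": 0}]'

```text
t: 41.45
tcp_pos: [0.5071, 0.0085, 0.071]
ee_rot: [[-0.142, -0.99, -0.0], [-0.99, 0.142, 0.0], [-0.0, 0.0, -1.0]]
force: [0.2, 0.1, -0.1]
width: 0.0223
gripper_force: 48.6
```

Run:
```python
from h import *
o=get_obs();print(o["tcp_pos"],ang(),o["width"])
for n in("side","top"):
  W=cloud(read_camera(n));d=W[...,:2]-C;x=d@ex*1000;y=d@ey*1000
  m=(W[...,2]>.060)&(W[...,2]<.092)&(abs(y-35)<25)&(abs(x)<80)&(x>-25)
  for s in comps(W,m,40):
    P=W[s];k=np.polyfit(x[s],P[:,2]*1000,1);print(n,rect(P),"car",x[s].min(),x[s].max(),y[s].min(),y[s].max(),"z fit",k,s.sum())
plan([(*car(-.045,.035),.053,262.5)])
```

```text
[0.50708873 0.00845511 0.07102419] -98.18430260920186 0.022316148448676257
side [512.2  69.6  82.1  24.3  85.4] car -24.78927649713739 57.222643237237556 26.298781783189863 53.53251320410812 z fit [-1.69046439e-02  7.85485732e+01] 524
-> [0.51, 0.009, 0.053, 262.5] 1 rows
   [-0.001, -0.002, 0.018, -0.5]
```

apply_moves --plan '[{"tx": 0.001, "ty": -0.0025, "tz": 0.006, "yaw": 2.5}, {"tx": 0, "ty": 0, "tz": 0.008, "yaw": 0}, {"tx": 0, "ty": 0, "tz": 0.003, "yaw": 0}, {"tx": 0, "ty": 0, "tz": 0, "yaw": 0}]'

```text
t: 42.05
tcp_pos: [0.5091, 0.007, 0.0536]
ee_rot: [[-0.185, -0.983, -0.001], [-0.983, 0.185, -0.0], [0.0, 0.0, -1.0]]
force: [0.1, -0.7, -0.0]
width: 0.0223
gripper_force: 48.6
```

apply_moves --plan '[{"tx": 0, "ty": 0, "tz": 0, "yaw": 0}, {"tx": 0, "ty": 0, "tz": 0, "yaw": 0}, {"tx": 0, "ty": 0, "tz": 0, "yaw": 0}, {"tx": 0, "ty": 0, "tz": -0.02, "yaw": 0}, {"tx": 0, "ty": 0, "tz": -0.04, "yaw": 0}, {"tx": -0.04, "ty": 0, "tz": -0.03, "yaw": 0}, {"tx": -0.055, "ty": 0, "tz": 0, "yaw": 0}, {"tx": -0.055, "ty": 0, "tz": 0, "yaw": 0}]' --grip 0.5

```text
t: 43.05
tcp_pos: [0.5377, 0.1558, 0.1446]
ee_rot: [[-0.186, -0.982, 0.002], [-0.982, 0.186, 0.0], [-0.001, -0.001, -1.0]]
force: [0.6, -0.4, -0.4]
width: 0.0425
gripper_force: 0.0
```

Run:
```python
from h import *
slats()
c=np.load("last_top.npz");W=cloud(c);hsv=cv2.cvtColor(c["image"],cv2.COLOR_RGB2HSV)
m=(W[...,2]>.008)&(W[...,2]<.016)&(W[...,1]<-.2)&(W[...,1]>-.42)&(W[...,0]>.4)&(W[...,0]<.635)&(hsv[...,2]>120)
for s in comps(W,m,60): print(rect(W[s]),s.sum())
o=get_obs();print(o["tcp_pos"],ang())
job(.5795,-.295,7.1,.006,3,-1,.11)
```

```text
top z14.1 [536.8 -12.1  73.   22.5   1.6] 97 car [-62.3   5.5]
top z35.3 [583.5  43.2  45.6  24.7  83.3] 178 car [ -1.6 -34. ]
top z47.8 [569.9  79.4  78.6  24.2  -7.2] 312 car [ 32.6 -16. ]
top z47.7 [564.8   9.5  81.6  23.9  -7.5] 322 car [-37.4 -19.6]
top z59.6 [512.8  52.8 109.   24.1  84.7] 461 car [-0.8 37.4]
side z37.2 [589.4  38.9  44.1  37.3  86.3] 242 car [ -5.2 -40.3]
side z48.8 [564.5  11.2  85.8  26.4  -8.3] 493 car [-35.7 -19.1]
side z48.9 [588.3  78.9  43.2  25.2  -4.9] 252 car [ 34.4 -34.3]
[ 580.7 -295.   112.9   26.1    8.3] 381
[0.53809727 0.1588961  0.1438355 ] -100.44621084613655
-> [0.58, -0.295, 0.07, 187.1] 8 rows
   [0.055, -0.015, 0.009, 9.0]
   [0.052, -0.024, 0.009, 9.0]
   [0.047, -0.032, 0.01, 9.0]
   [0.042, -0.038, 0.009, 9.0]
   [0.035, -0.045, 0.009, 9.5]
   [0.028, -0.05, 0.009, 9.0]
   [0.019, -0.053, 0.01, 9.0]
   [0.011, -0.056, 0.009, 9.0]
-> [0.58, -0.295, 0.003, 187.1] 2 rows
   [-0.0, -0.0, 0.033, -0.0]
   [-0.0, -0.0, 0.034, -0.0]
grip
-> [0.58, -0.295, 0.11, 187.1] 2 rows
   [-0.0, -0.0, -0.054, -0.0]
   [-0.0, -0.0, -0.053, -0.0]
-> [0.585, 0.045, 0.11, 262.9] 8 rows
   [-0.006, 0.042, -0.0, -9.5]
   [-0.013, 0.04, -0.0, -9.5]
   [-0.019, 0.038, -0.0, -9.5]
   [-0.025, 0.034, -0.0, -9.5]
   [-0.031, 0.03, -0.0, -9.5]
   [-0.035, 0.024, -0.0, -9.5]
   [-0.038, 0.018, -0.0, -9.5]
   [-0.041, 0.011, -0.0, -9.5]
-> [0.585, 0.045, 0.052, 262.9] 2 rows
   [-0.0, 0.0, 0.029, 0.0]
   [-0.0, 0.0, 0.029, 0.0]
release 0.5
-> [0.585, 0.045, 0.14, 262.9] 2 rows
   [-0.0, 0.0, -0.044, 0.0]
   [-0.0, 0.0, -0.044, 0.0]
```

Layer 3's near slat lies well, at (-0.8, 37.4) mm in the carrier frame and 1.8° off. The last slat has not moved, so I'll pick it next.

apply_moves --plan '[{"tx": 0.055, "ty": -0.015, "tz": 0.009, "yaw": 9}, {"tx": 0.052, "ty": -0.024, "tz": 0.009, "yaw": 9}, {"tx": 0.047, "ty": -0.032, "tz": 0.01, "yaw": 9}, {"tx": 0.042, "ty": -0.038, "tz": 0.009, "yaw": 9}, {"tx": 0.035, "ty": -0.045, "tz": 0.009, "yaw": 9.5}, {"tx": 0.028, "ty": -0.05, "tz": 0.009, "yaw": 9}, {"tx": 0.019, "ty": -0.053, "tz": 0.01, "yaw": 9}, {"tx": 0.011, "ty": -0.056, "tz": 0.009, "yaw": 9}]' --grip 0.7

```text
t: 44.15
tcp_pos: [0.5758, -0.3017, 0.0695]
ee_rot: [[-0.994, -0.113, -0.0], [-0.113, 0.994, -0.0], [0.0, -0.0, -1.0]]
force: [1.1, 0.7, 0.6]
width: 0.0598
gripper_force: 0.0
```

apply_moves --plan '[{"tx": 0, "ty": 0, "tz": 0.033, "yaw": 0}, {"tx": 0, "ty": 0, "tz": 0.024, "yaw": 0}, {"tx": 0, "ty": 0, "tz": 0.009, "yaw": 0}, {"tx": 0, "ty": 0, "tz": 0, "yaw": 0}]'

```text
t: 44.65
tcp_pos: [0.576, -0.2993, 0.0037]
ee_rot: [[-0.993, -0.119, -0.001], [-0.119, 0.993, 0.0], [0.001, 0.0, -1.0]]
force: [-0.0, 0.2, 0.6]
width: 0.0598
gripper_force: 0.0
```

apply_moves --plan '[{"tx": 0, "ty": 0, "tz": 0, "yaw": 0}, {"tx": 0, "ty": 0, "tz": 0, "yaw": 0}, {"tx": 0, "ty": 0, "tz": 0, "yaw": 0}, {"tx": 0, "ty": 0, "tz": 0, "yaw": 0}, {"tx": 0, "ty": 0, "tz": 0, "yaw": 0}, {"tx": 0, "ty": 0, "tz": -0.053, "yaw": 0}, {"tx": 0, "ty": 0, "tz": -0.054, "yaw": 0}]' --grip 0

```text
t: 45.52
tcp_pos: [0.576, -0.2991, 0.112]
ee_rot: [[-0.993, -0.119, -0.001], [-0.119, 0.993, 0.0], [0.001, 0.0, -1.0]]
force: [0.7, -0.7, -1.3]
width: 0.0218
gripper_force: 49.2
```

apply_moves --plan '[{"tx": -0.006, "ty": 0.042, "tz": 0, "yaw": -9.5}, {"tx": -0.013, "ty": 0.04, "tz": 0, "yaw": -9.5}, {"tx": -0.019, "ty": 0.038, "tz": 0, "yaw": -9.5}, {"tx": -0.025, "ty": 0.034, "tz": 0, "yaw": -9.5}, {"tx": -0.031, "ty": 0.03, "tz": 0, "yaw": -9.5}, {"tx": -0.035, "ty": 0.024, "tz": 0, "yaw": -9.5}, {"tx": -0.038, "ty": 0.018, "tz": 0, "yaw": -9.5}, {"tx": -0.041, "ty": 0.011, "tz": 0, "yaw": -9.5}]'

```text
t: 46.52
tcp_pos: [0.5835, 0.0413, 0.1113]
ee_rot: [[-0.12, -0.993, 0.001], [-0.993, 0.12, -0.0], [-0.0, -0.001, -1.0]]
force: [0.6, -0.1, 0.3]
width: 0.0222
gripper_force: 49.2
```

apply_moves --plan '[{"tx": 0, "ty": 0, "tz": 0.02, "yaw": 0}, {"tx": 0, "ty": 0, "tz": 0.02, "yaw": 0}, {"tx": 0, "ty": 0, "tz": 0, "yaw": 0}, {"tx": 0, "ty": 0, "tz": 0, "yaw": 0}]'

```text
t: 47.02
tcp_pos: [0.5839, 0.0398, 0.0717]
ee_rot: [[-0.125, -0.992, 0.001], [-0.992, 0.125, -0.0], [-0.0, -0.001, -1.0]]
force: [-0.6, 0.5, -0.7]
width: 0.0219
gripper_force: 49.2
```

Run:
```python
from h import *
o=get_obs();print(o["tcp_pos"],ang(),o["width"])
plan([slot(3,-1,262)])
for n in("side","top"):
  W=cloud(read_camera(n));d=W[...,:2]-C;x=d@ex*1000;y=d@ey*1000
  m=(W[...,2]>.066)&(W[...,2]<.092)&(abs(y+35)<25)&(abs(x)<80)
  for s in comps(W,m,40):
    print(n,rect(W[s]),"car",x[s].min(),x[s].max(),y[s].min(),y[s].max(),"z",np.median(W[s][:,2]),s.sum())
```

```text
[0.58385118 0.03976334 0.07165497] -97.19358187686551 0.02194662415880768
-> [0.585, 0.045, 0.052, 262.9] 1 rows
   [-0.005, -0.0, 0.02, -0.0]
side [583.9  55.   88.8  46.8 -83.5] car -35.65154438917219 54.13364972743811 -59.22930032579723 -11.048362972796761 z 0.07967081489746608 546
```

apply_moves --plan '[{"tx": -0.002, "ty": -0.001, "tz": 0.008, "yaw": 0}, {"tx": 0, "ty": 0, "tz": 0.007, "yaw": 0}, {"tx": 0, "ty": 0, "tz": 0.003, "yaw": 0}, {"tx": 0, "ty": 0, "tz": 0, "yaw": 0}]'

```text
t: 47.62
tcp_pos: [0.5845, 0.0416, 0.0532]
ee_rot: [[-0.125, -0.992, -0.0], [-0.992, 0.125, -0.0], [0.0, 0.0, -1.0]]
force: [-1.3, -1.3, 6.7]
width: 0.0222
gripper_force: 50.0
```

apply_moves --plan '[{"tx": 0, "ty": 0, "tz": 0, "yaw": 0}, {"tx": 0, "ty": 0, "tz": 0, "yaw": 0}, {"tx": 0, "ty": 0, "tz": 0, "yaw": 0}, {"tx": 0, "ty": 0, "tz": -0.02, "yaw": 0}, {"tx": 0, "ty": 0, "tz": -0.04, "yaw": 0}, {"tx": 0, "ty": 0, "tz": -0.04, "yaw": 0}, {"tx": -0.055, "ty": 0, "tz": 0, "yaw": 9}, {"tx": -0.055, "ty": 0, "tz": 0, "yaw": 9}]' --grip 0.5

```text
t: 48.62
tcp_pos: [0.6074, 0.1498, 0.1538]
ee_rot: [[-0.432, -0.902, 0.001], [-0.902, 0.432, 0.0], [-0.001, -0.001, -1.0]]
force: [1.4, 0.0, -0.3]
width: 0.0432
gripper_force: 0.0
```

Run:
```python
from h import *
slats()
o=get_obs();print(o["tcp_pos"],ang())
t=np.load("last_top.npz")["image"][130:290,210:370];s=np.load("last_side.npz")["image"][130:310,270:450]
cv2.imwrite("pics/z2.png",np.hstack([cv2.resize(t,(400,400)),cv2.resize(s,(400,400))])[...,::-1])
g=car(.140,0)
plan([(*g,.13,172.9),(*g,.025,172.9)],step=.05)
```

```text
top z14.0 [595.1 -19.6  39.3  25.8  -4.9] 75 car [-62.5 -53.2]
top z14.3 [553.   52.   42.1  39.   -8.9] 123 car [ 3.3 -2.6]
top z14.0 [546.7 111.8  56.8  23.7  -9.2] 74 car [61.9 11. ]
top z14.4 [533.6 -12.4  49.2  26.9  -1. ] 108 car [-63.    8.7]
top z47.4 [553.9  81.3  46.6  23.8  -8. ] 187 car [32.5  0.1]
top z47.9 [545.3  12.   47.6  22.4  -4.8] 179 car [-37.3   0.1]
top z59.3 [583.8  44.4 109.7  25.1  82.5] 442 car [ -0.4 -34.1]
top z59.5 [512.8  52.7 109.1  24.3  84.6] 461 car [-0.9 37.4]
side z10.9 [ 666.  -323.6  126.1   26.5  -69.1] 209 car [-355.4 -161.2]
[0.60804272 0.15357021 0.15251989] -115.27159700618431
-> [0.567, 0.188, 0.13, 172.9] 8 rows
   [-0.002, 0.006, 0.003, 9.0]
   [-0.0, 0.007, 0.003, 9.0]
   [0.0, 0.007, 0.002, 9.0]
   [0.001, 0.006, 0.003, 9.0]
   [0.003, 0.006, 0.003, 9.0]
   [0.003, 0.006, 0.003, 9.0]
   [0.004, 0.005, 0.003, 9.0]
   [0.005, 0.005, 0.003, 9.0]
-> [0.567, 0.188, 0.025, 172.9] 3 rows
   [0.0, -0.0, 0.035, -0.0]
   [0.0, -0.0, 0.035, -0.0]
   [0.0, -0.0, 0.035, -0.0]
```

View pics/z2.png

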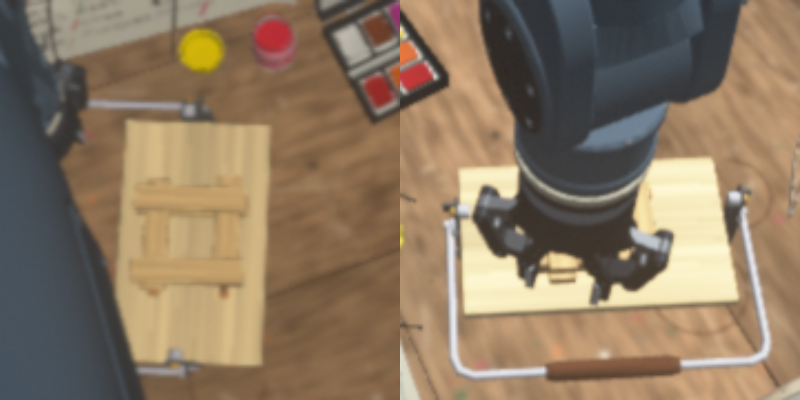

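The tower is complete: three crosswise layers, square, around (190,230) in the crop. The handle lies flat with its grip at (615,367). I'll fetch the handle next.

apply_moves --plan '[{"tx": -0.002, "ty": 0.006, "tz": 0.003, "yaw": 9}, {"tx": 0, "ty": 0.007, "tz": 0.003, "yaw": 9}, {"tx": 0, "ty": 0.007, "tz": 0.002, "yaw": 9}, {"tx": 0.001, "ty": 0.006, "tz": 0.003, "yaw": 9}, {"tx": 0.003, "ty": 0.006, "tz": 0.003, "yaw": 9}, {"tx": 0.003, "ty": 0.006, "tz": 0.003, "yaw": 9}, {"tx": 0.004, "ty": 0.005, "tz": 0.003, "yaw": 9}, {"tx": 0.005, "ty": 0.005, "tz": 0.003, "yaw": 9}]' --grip 1

```text
t: 49.72
tcp_pos: [0.5663, 0.1834, 0.1295]
ee_rot: [[-0.992, 0.13, -0.0], [0.13, 0.992, -0.0], [0.0, -0.0, -1.0]]
force: [0.1, -0.2, -0.3]
width: 0.0852
gripper_force: 0.0
```

Run:
```python
from h import *
print(get_obs()["tcp_pos"],ang());plan([(*car(.140,0),.027,172.9)],step=.04)
W=cloud(read_camera("side"));d=W[...,:2]-C;x=d@ex*1000;y=d@ey*1000
m=(abs(x-140)<25)&(abs(y)<60)&(W[...,2]>.03)&(W[...,2]<.07)
print(np.median(x[m]),np.median(y[m]),W[m][:,2].max(),m.sum(),np.percentile(x[m],[5,95]))
```

```text
[0.56631712 0.1834407  0.12948947] 172.53967450166547
-> [0.567, 0.188, 0.027, 172.9] 3 rows
   [-0.0, 0.002, 0.034, -0.0]
   [-0.0, 0.001, 0.034, -0.0]
   [-0.0, 0.002, 0.034, -0.5]
142.51544355676657 -22.540400406670287 0.05510305099288815 346 [134.59018803 148.36486333]
```

apply_moves --plan '[{"tx": 0, "ty": 0.003, "tz": 0.034, "yaw": 0}, {"tx": 0, "ty": 0.002, "tz": 0.034, "yaw": 0}, {"tx": 0, "ty": 0.001, "tz": 0.024, "yaw": 0}, {"tx": 0, "ty": 0, "tz": 0.008, "yaw": 0}, {"tx": 0, "ty": 0, "tz": 0, "yaw": 0}]'

```text
t: 50.4
tcp_pos: [0.5673, 0.1894, 0.0298]
ee_rot: [[-0.992, 0.124, -0.001], [0.124, 0.992, -0.0], [0.0, -0.0, -1.0]]
force: [-0.2, 0.0, 0.5]
width: 0.0855
gripper_force: 0.0
```

apply_moves --plan '[{"tx": 0, "ty": 0, "tz": 0, "yaw": 0}, {"tx": 0, "ty": 0, "tz": 0, "yaw": 0}, {"tx": 0, "ty": 0, "tz": 0, "yaw": 0}, {"tx": 0, "ty": 0, "tz": 0, "yaw": 0}, {"tx": 0, "ty": 0, "tz": 0, "yaw": 0}, {"tx": 0, "ty": 0, "tz": 0, "yaw": 0}, {"tx": 0, "ty": 0, "tz": 0, "yaw": 0}]' --grip 0 --newtons 50

```text
t: 51.28
tcp_pos: [0.5675, 0.1893, 0.0303]
ee_rot: [[-0.992, 0.125, 0.0], [0.125, 0.992, -0.001], [-0.001, -0.001, -1.0]]
force: [-0.9, -2.5, 6.7]
width: 0.0154
gripper_force: 48.9
```

apply_moves --plan '[{"tx": 0, "ty": -0.0015, "tz": -0.021, "yaw": 0}, {"tx": 0, "ty": -0.0045, "tz": -0.0205, "yaw": 0}, {"tx": 0, "ty": -0.0075, "tz": -0.0195, "yaw": 0}, {"tx": 0, "ty": -0.0105, "tz": -0.018, "yaw": 0}, {"tx": 0, "ty": -0.013, "tz": -0.0165, "yaw": 0}, {"tx": 0, "ty": -0.0155, "tz": -0.0145, "yaw": 0}, {"tx": 0, "ty": -0.0175, "tz": -0.0115, "yaw": 0}, {"tx": 0, "ty": 0, "tz": 0, "yaw": 0}]'

```text
t: 52.28
tcp_pos: [0.5598, 0.1228, 0.1548]
ee_rot: [[-0.992, 0.124, 0.005], [0.124, 0.992, 0.008], [-0.004, 0.008, -1.0]]
force: [-4.3, 15.5, 17.3]
width: 0.0147
gripper_force: 51.6
```

Run:
```python
from h import *
o=get_obs();p=o["tcp_pos"];print(p,ang(),o["width"],o["force"],"car",(p[:2]-C)@ex,(p[:2]-C)@ey, "theta",np.arctan2(p[2]+.015-.042,(p[:2]-C)@ex))
```

```text
[0.5597842  0.12284197 0.15479658] 172.87507271729172 0.014672804471945907 [-4.34110193 15.4953693  17.29691345] car 0.07448508264701215 -0.0005821958523415484 theta 1.0430893198971862
```

apply_moves --plan '[{"tx": 0, "ty": -0.008, "tz": -0.008, "yaw": 0}, {"tx": 0, "ty": -0.0095, "tz": -0.0045, "yaw": 0}, {"tx": 0, "ty": -0.01, "tz": -0.0035, "yaw": 0}, {"tx": 0, "ty": 0, "tz": 0, "yaw": 0}]'

```text
t: 52.78
tcp_pos: [0.5561, 0.0938, 0.1691]
ee_rot: [[-0.992, 0.125, 0.003], [0.125, 0.992, 0.003], [-0.003, 0.004, -1.0]]
force: [-0.3, 5.3, 10.4]
width: 0.0148
gripper_force: 50.5
```

Run:
```python
from h import *
o=get_obs();p=o["tcp_pos"];print(p,o["width"],o["force"],"car",(p[:2]-C)@ex,(p[:2]-C)@ey)
W=cloud(read_camera("side"));d=W[...,:2]-C;x=d@ex*1000;y=d@ey*1000
m=(abs(x-45)<45)&(abs(abs(y)-42)<12)&(W[...,2]>.13)&(W[...,2]<.21)
print(np.median(x[m]),np.percentile(W[m][:,2],[50,98]),m.sum(),np.percentile(x[m],[5,95]))
```

```text
[0.5561022  0.09382503 0.16906686] 0.014802417828347965 [-0.26506697  5.27463432 10.44932078] car 0.04523554998959132 -0.0005149634975674745
47.81633468033279 [0.1826509 0.1856958] 266 [39.09328938 52.48138123]
```

apply_moves --plan '[{"tx": 0, "ty": -0.01, "tz": -0.003, "yaw": 0}, {"tx": 0, "ty": -0.01, "tz": -0.0025, "yaw": 0}, {"tx": 0, "ty": -0.01, "tz": -0.0015, "yaw": 0}, {"tx": 0, "ty": -0.01, "tz": -0.001, "yaw": 0}, {"tx": 0, "ty": -0.006, "tz": 0, "yaw": 0}, {"tx": 0, "ty": 0, "tz": 0, "yaw": 0}]'

```text
t: 53.58
tcp_pos: [0.5507, 0.0499, 0.1761]
ee_rot: [[-0.992, 0.124, 0.003], [0.124, 0.992, 0.007], [-0.002, 0.007, -1.0]]
force: [3.9, 14.8, 3.5]
width: 0.0153
gripper_force: 51.1
```

```bash
cat > g.py <<'E'
from h import *
o=get_obs();p=o["tcp_pos"];print(p,o["width"],o["force"],"car",(p[:2]-C)@ex,(p[:2]-C)@ey)
W=cloud(read_camera("side"));d=W[...,:2]-C;x=d@ex*1000;y=d@ey*1000
m=(abs(x-15)<45)&(abs(abs(y)-42)<12)&(W[...,2]>.15)&(W[...,2]<.21)
print(np.median(x[m]),np.percentile(W[m][:,2],[50,98]),m.sum(),np.percentile(x[m],[5,95]))
E
python3 g.py
```

```text
[0.55065381 0.0499111  0.17605392] 0.01525330193899448 [ 3.88467337 14.76488524  3.53402083] car 0.0009849243966016238 -0.0005361787770855547
4.672671398696855 [0.18932966 0.19276241] 267 [-5.25581599  8.72664852]
```

apply_moves --plan '[{"tx": 0, "ty": -0.003, "tz": 0, "yaw": 0}, {"tx": 0, "ty": -0.002, "tz": 0, "yaw": 0}, {"tx": 0, "ty": 0, "tz": 0, "yaw": 0}]'

```text
t: 54.0
tcp_pos: [0.5506, 0.0494, 0.176]
ee_rot: [[-0.993, 0.121, 0.003], [0.121, 0.993, 0.015], [-0.002, 0.015, -1.0]]
force: [5.9, 36.4, 1.4]
width: 0.0149
gripper_force: 51.5
```

```bash
python3 g.py
python3 - <<'E'
from h import *
W=cloud(np.load("side0.npz"));d=W[...,:2]-C;x=d@ex*1000;y=d@ey*1000
m=(abs(x-15)<45)&(abs(abs(y)-42)<12)&(W[...,2]>.15)&(W[...,2]<.21)
print("init",np.median(x[m]),np.percentile(W[m][:,2],[50,98]),m.sum(),np.percentile(x[m],[5,95]))
E
```

```text
[0.55058517 0.04940226 0.17604498] 0.01491746397364437 [ 5.87225841 36.37655055  1.40654363] car 0.0004715031763026595 -0.0005309641342317592
4.3097765311546965 [0.18926151 0.19263402] 266 [-4.93706552  8.44369603]
init 4.184417521451038 [0.18919501 0.19308829] 262 [-5.76396899  8.76394308]
```

The handle is back at its initial upright position and hard against its stop. I'll relax the force, release and retreat.

apply_moves --plan '[{"tx": 0, "ty": 0.003, "tz": 0, "yaw": 0}, {"tx": 0, "ty": 0.001, "tz": 0, "yaw": 0}, {"tx": 0, "ty": 0, "tz": 0, "yaw": 0}]'

```text
t: 54.42
tcp_pos: [0.5506, 0.0498, 0.176]
ee_rot: [[-0.992, 0.123, 0.003], [0.123, 0.992, 0.007], [-0.002, 0.007, -1.0]]
force: [3.8, 17.7, 3.6]
width: 0.0149
gripper_force: 51.2
```

apply_moves --plan '[{"tx": 0, "ty": 0, "tz": 0, "yaw": 0}, {"tx": 0, "ty": 0, "tz": 0, "yaw": 0}, {"tx": 0, "ty": 0, "tz": 0, "yaw": 0}, {"tx": 0, "ty": 0, "tz": 0, "yaw": 0}, {"tx": 0, "ty": 0, "tz": 0, "yaw": 0}, {"tx": 0, "ty": 0, "tz": 0, "yaw": 0}]' --grip 1

```text
t: 55.18
tcp_pos: [0.5493, 0.0462, 0.1753]
ee_rot: [[-0.992, 0.125, -0.0], [0.125, 0.992, -0.0], [0.0, -0.0, -1.0]]
force: [0.0, 0.7, -0.0]
width: 0.0854
gripper_force: 0.0
```

apply_moves --plan '[{"tx": 0, "ty": 0, "tz": -0.03, "yaw": 0}, {"tx": 0, "ty": 0, "tz": -0.03, "yaw": 0}, {"tx": 0, "ty": 0, "tz": -0.03, "yaw": 0}, {"tx": 0.04, "ty": 0.03, "tz": 0, "yaw": 0}, {"tx": 0.04, "ty": 0.04, "tz": 0, "yaw": 0}, {"tx": 0.04, "ty": 0.04, "tz": 0, "yaw": 0}, {"tx": 0.03, "ty": 0.04, "tz": 0, "yaw": 0}, {"tx": 0, "ty": 0.04, "tz": 0, "yaw": 0}]'

```text
t: 56.18
tcp_pos: [0.4224, 0.2548, 0.2661]
ee_rot: [[-0.992, 0.124, 0.001], [0.124, 0.992, 0.0], [-0.001, 0.0, -1.0]]
force: [0.8, 0.3, 0.4]
width: 0.0855
gripper_force: 0.0
```

```bash
python3 g.py
python3 - <<'E'
from h import *
slats()
W=cloud(np.load("last_side.npz"));im=np.load("last_side.npz")["image"]
t=np.load("last_top.npz")["image"][130:290,210:370];s=im[130:310,220:460]
cv2.imwrite("pics/z3.png",np.hstack([cv2.resize(t,(400,400)),cv2.resize(s,(400,300+100))])[...,::-1])
E
```

```text
[0.42242204 0.25480794 0.26612998] 0.08549880261967353 [0.82555161 0.33428504 0.41672159] car 0.1884609707451176 0.15203785361073935
4.445223793341095 [0.18931792 0.19300285] 264 [-5.52623156  8.57219824]
top z14.1 [659.8  84.9  49.7  38.2  77.2] 134 car [  49.2 -104.5]
top z14.0 [586.1 107.  116.6  24.   -6.4] 186 car [ 62.  -28.7]
top z14.3 [499.8 123.   38.3  28.9 -40.3] 74 car [67.2 59. ]
top z47.8 [554.   83.6  45.5  20.8  -5.6] 159 car [34.8  0.3]
top z47.8 [544.6  12.   45.9  22.6  -4.4] 177 car [-37.4   0.8]
top z59.4 [587.9  83.   30.   22.9  85.6] 125 car [ 38.4 -33.4]
top z59.5 [580.3  18.6  57.7  24.2  81.6] 237 car [-26.4 -33.8]
top z59.5 [516.7  90.   34.4  22.5  86. ] 136 car [36.6 38.1]
top z59.4 [510.5  29.6  62.6  24.2  84.4] 262 car [-24.1  36.8]
side z10.9 [ 665.9 -322.6  123.9   27.3  -69.2] 176 car [-354.4 -160.9]
side z49.1 [545.   13.   45.6  26.4  -7.1] 253 car [-36.3   0.5]
side z49.0 [552.7  83.   47.2  25.3  -6.6] 294 car [34.1  1.5]
side z61.0 [514.5  53.6 111.9  24.5  84.1] 635 car [ 0.2 35.8]
side z61.1 [585.3  45.4 111.8  24.1  82.8] 626 car [  0.8 -35.5]
```

View pics/z3.png

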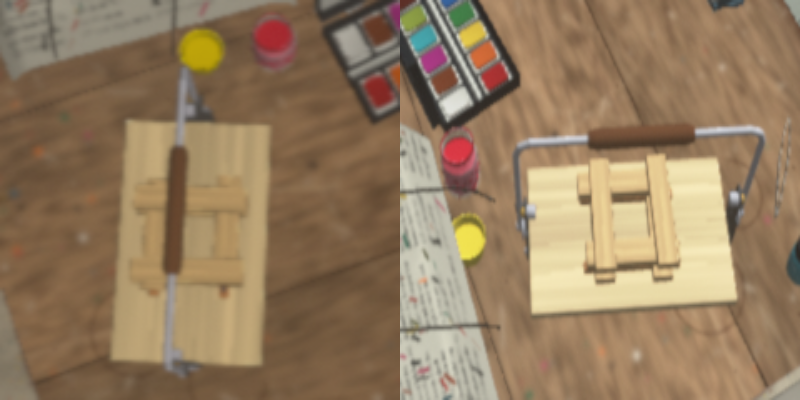

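The handle is upright, with its grip at (177,210) and at the same place as at the start. The tower is square, the jar and cup haven't moved, and the arm is clear. Handing in.

```bash
python3 -c "from workcell import finish_job; print(finish_job())"
```

```text
the job is handed in; nothing more can be done
None
```

The job is handed in: all six slats stand in a three-layer crosswise tower, the handle is upright against its stop, and the jar and cup look unmoved; no verdict came back from the hand-in.

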